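# Pack the bearing block and fetch the next tray

## Robot

A 6-joint arm with a two-finger parallel gripper is mounted at the origin on the work surface. World frame = base frame: x ahead of the robot, y to its left, z up, the work surface at z = 0. Lengths are in m, angles in rad, forces in N, time in s.
With the tool pointing down it reaches from about 0.35 to 0.975 m from the base axis. Payload 4.9 kg.
Tool frame: the origin (TCP) lies at the very end of the fingers, on their centre line; the grasp point (between the pads) lies 19 mm behind it; x points along the fingers, y is the direction in which the jaws open and shut, and the axes are right-handed (so a half turn about x gives the same grasp; the last joint's range is limited). The gripper opens to 85 mm and grips with 20 to 120 N. Pads are 22 mm wide; open, the fingers measure 114 mm over their backs; the gripper's body (76 mm by 85 mm) begins 54 mm behind the grasp point. The pads swing forward as they close: fully open they stand 13 mm farther back than shut.
Start: joints at [-1.276, 0.053, 1.613, -0, 1.476, -0.119], TCP at [0.251, -0.572, 0.231] pointing down, gripper open.
Joint ranges: [-3.01, 3.01], [-1.01, 2.22], [0.06, 2.58], [-1.02, 4.17], [0.09, 2.62], [-3.14, 3.14]. Speed limits (rad/s): [2.57, 2.57, 3.14, 3.14, 3.14, 3.14].

## Interface

Orientations are given as a rotation vector (axis times angle).
In Python, from station import ctrl, get_image, calibration, finish_job, search_frame, cut_out, mark_of gives the robot as it stands. The module is installed in compiled form; this text tells all that it offers.
- The arm moves only by the tool arm_command, never from a script. Its argument "plan" is a list that holds one entry, the list of rows, each a list of 7 numbers: the shift along the tool's x, y, z in m, then the turn, a rotation vector about the tool's x, y, z in degrees, then the finger opening in m, from 0 to 0.0854. A call has 1 to 20 rows; each row shifts and turns the pose as measured when the row begins, along the tool's axes as they then stand; what a row does not reach is not made up. A row lasts 1/12 s, in which the tool goes at most 41.7 mm and 7.16 degrees, less where a joint would pass 70% of its speed; a pose out of reach is approached as far as the arm can. A call with a gripper value outside its range is refused whole. The fingers move at their own pace and stop on an object; "squeeze" is the grip in N (left out, the last holds). Time passes only in rows, so rows that do not move let the fingers close. It gives the time, the measured TCP pose, the force and the opening at its end, in the units of the state.
- ctrl.get_obs(): the state, without advancing time (a new reading comes with each control period).
- get_image(name): name is "scene" or "top" or "wrist"; returns the picture (400x640x3 uint8, red, green, blue); there is no depth.
- calibration(name): a dict with "fx", "fy", "cx", "cy" (pixels), "cam_to_world" (4x4, takes a point from camera to world coordinates); the wrist camera has in their place "hand_eye" (4x4, takes a point from camera to tool coordinates, whose origin is the TCP and whose axes are the tool frame's). Camera axes: x right, y down, z forward; pixel columns grow to the right and rows downward; lengths in m; the calibration is good to about 2 mm. A picture is of the moment at which its call begins: read the wrist's pose just before it. calibration takes no time and is no camera call.
- finish_job(): hands the job in, once; it reports no verdict.
Trained networks look in the newest picture that a camera, given by its name, has taken for a name from the list of things; names that differ only in an ending like _2 or _b are one class to them, and where a whole thing is asked for, a point or a joint stands for the part that bears it (a point fixed in the world has none). Each returns a list of dicts, best first, with "conf" (0 to 1); they miss things now and then, are a little off and sometimes report something else, mostly with a low value. They report only what shows in the picture. A call takes as long as a camera call. They do not tell look-alikes from the thing itself.
- search_frame(camera, thing): "at" ([x, y, z] in m, in the coordinates of the camera as it stood for that picture, good to about 4 mm: the middle of the surface that is visible of it).
- cut_out(camera, thing): "mask" (400x640 bool, what is visible of it).
- mark_of(camera, thing): "at" ([x, y, z] in m, in the coordinates of the camera as it stood for that picture, good to about 4 mm: a listed point, or the origin of a listed thing).
The state is a dict: "t": time; "q": joint angles; "dq": joint speeds; "effort": joint torques, N m; "tool_pos": TCP position; "tool_rot": TCP orientation; "contact_force": force on the tool from outside, world axes, zero at the start; "wrist_torque": the same for the moment, N m; "opening": finger opening in m.
Only numpy, scipy, OpenCV 4.12 (cv2) and the standard library are available. Lean on these libraries where they do the work, as an engineer would, in place of code of your own. Each camera call takes 0.05 s, during which the arm holds its last target. There are 200 camera calls.

## Task

Pack the loose bearing block: set it flat and square in the empty pocket of the tray on the packing board and let go of it. Then peel the top tray off the oily nested stack by lifting one corner first, so that the rest of the stack stays behind where it stands, and hold that tray level, the same way up, centred and square over the packed one with about 80 mm of clear air between them (either end may lead) so that I can lay in the oiled paper. Finish still holding it there, do not set it down or let go, and leave everything else on the bench alone.

Things in the scene. Friction and masses are not known exactly. Their poses are not given: they have to be found in the camera images.
- block_mid (a point): loose aluminium bearing block, 0.18 kg, standing on the bench: foot 64 (x) by 40 (y) by 10 mm tall, and on its middle a round-topped housing 36 (x) by 28 (y) mm, up to 40 mm above the underside. The point is its centre, 20 mm above its underside; x along the foot, z up. Grip the flat housing faces 28 mm apart (towards +-y), above the foot. It fits either way round
- pocket (a point): centre of the floor of the empty pocket in the tray being packed: a recess 68 (x) by 44 (y) mm between ribs 10 mm high, taking the block's foot with 2 mm play each side. Axes parallel to that tray's. The tray's walls stand 56 mm (at the floor) to 66 mm (at the rim) to either side in y and rise 45 mm above this point
- packed_rim (a point): the tray being packed, same kind as the stacked ones, fixed on a plywood board: the point is the centre of its mouth, level with the rim's top, 48 mm above the tray's underside, 60 mm above the bench; x along its 220 mm length, z up. Its pockets lie 40 mm either side of the centre along x: the +x one is empty, the -x one holds a bearing block
- block_packed_mid (a point): the bearing block already packed, the same as the loose one; point at its centre, 20 mm above its underside. Its top is 5 mm below the rim of the tray
- tray_mid (a point): top tray of the nested stack: grey plastic parts tray, 0.15 kg, 220 (x) by 150 (y) mm over the rim, 48 mm tall, open side up, walls tapering to a 182 by 112 mm floor. The turned-down rim all round is 9 mm wide (grip across it) and 20 mm tall with flat upright sides. The point is its centre, 24 mm above its underside, 24 mm below its rim's top; z up
- tray_corner0 (a point): top of the top tray's rim at its corner on the +x +y side, like the other three. The tray rests on the one below only at its floor's four corners (83 mm in x, 48 mm in y from its centre), oily and nipped: each resists with about 2.3 N until some 3 mm up. Pulled up all at once the stack tends to come along; turned up about the opposite floor corner they let go one by one
- tray_corner1 (a point): top of the top tray's rim at its corner on the +x -y side of the tray, mid-width of the rim (105.5 mm in x, 70.5 mm in y from the tray's centre)
- tray_corner2 (a point): top of the top tray's rim at its corner on the -x +y side of the tray, mid-width of the rim (105.5 mm in x, 70.5 mm in y from the tray's centre)
- tray_corner3 (a point): top of the top tray's rim at its corner on the -x -y side of the tray, mid-width of the rim (105.5 mm in x, 70.5 mm in y from the tray's centre)
- stack_rim (a point): rest of the stack: four like trays stuck together on a plywood slip board (250 by 180 by 10 mm), 0.85 kg, loose on the bench. The point is the centre of its uppermost tray's mouth at the rim's top, 130 mm above the bench; x along the length, z up. The top tray's rim lies right over this rim, 4 mm apart, its top 24 mm higher: grip it no deeper than 18 mm below its top
- oilcan: steel oil can with a spout, 88 mm wide, 165 mm tall, at the back; origin under its centre. Bystander, leave alone
- chuck_key: T-shaped chuck key lying near the robot, 110 by 130 mm, 16 mm thick; origin under its shank's middle. Bystander
- spanner: steel spanner lying at the right of the bench, 190 mm long. Bystander
- bolt_jar: amber jar with a steel cap, 72 mm wide, 100 mm tall, beyond the loose bearing block; origin under its centre. Bystander
- tool_holder: block-shaped lathe tool holder with a tool bit on it, 70 by 42 mm (bit 130 mm), 56 mm tall, beyond the loose bearing block; origin under its centre. Bystander
- caliper: caliper lying at the left of the bench, 210 mm long, 12 mm thick. Bystander
Mind the look-alikes: they are no part of the job. Leave any yellow look-alike of the part that bears block_mid alone.

How it is judged:
By the outcome, as a careful person would: the job done as asked, in the order asked, and still so for the second after the job is handed in, while the arm keeps its last pose, push and grip.
It also fails if it takes over 54 s, if anything falls off the work surface, if the arm or the gripper's body presses on something with over 40 N, if the wrist force passes 120 N, or if a joint passes its speed limit or range.

## Working session

There is one attempt and no reset: what is moved stays moved. The work goes in short steps, Python scripts to look and compute and a tool call to move; the robot and the scene stay as the last step left them, time stands still between calls to the robot, and variables do not carry over. Pictures are saved under pics/ and viewed, about 8 in all and at most 12, crops included, and the job is handed in when it is done.

Besides the shell and the picture viewer there is one more tool, called after "Emit:" by a JSON object that holds its "fn" and its "kwargs", one argument or row to a line. arm_command: Moves the arm, as the interface text tells. Its arguments: {"type":"object","properties":{"plan":{"type":"array","items":{"type":"array","items":{"type":"array","items":{"type":"number"}}}},"squeeze":{"type":"number"}},"required":["plan"]}

```bash
mkdir -p pics
cat > h.py <<'E'
import numpy as np, cv2
from scipy.spatial.transform import Rotation as R
from station import ctrl,get_image,calibration,finish_job,search_frame,cut_out,mark_of
def T():
    o=ctrl.get_obs(); M=np.eye(4); M[:3,:3]=R.from_rotvec(o["tool_rot"]).as_matrix(); M[:3,3]=o["tool_pos"]; return M
def c2w(cam):
    c=calibration(cam)
    return T()@np.array(c["hand_eye"]) if cam=="wrist" else np.array(c["cam_to_world"])
def snap(cam,name=None):
    M=c2w(cam); im=get_image(cam)
    if name: cv2.imwrite(f"pics/{name}.png",im[:,:,::-1])
    return M,im
def marks(cam,M,names,n=2,f=mark_of):
    out={}
    for k in names:
        r=f(cam,k)[:n]
        out[k]=[(np.round((M@np.append(d["at"],1))[:3],4),round(d["conf"],2)) for d in r]
        print(cam,k,*[(list(p),c) for p,c in out[k]])
    return out
def px(cam,M,p):
    c=calibration(cam); q=np.linalg.inv(M)@np.append(p,1)
    return c["fx"]*q[0]/q[2]+c["cx"],c["fy"]*q[1]/q[2]+c["cy"]
E
python3 - <<'E'
from h import *
import cv2
a=None
for cam in("top","scene"):
    M,im=snap(cam,cam+"0")
    print(cam,M.round(3).tolist())
    marks(cam,M,["block_mid","pocket","packed_rim","block_packed_mid","tray_mid","tray_corner0","tray_corner1","tray_corner2","tray_corner3","stack_rim"],3)
o=ctrl.get_obs();print(o)
print(T().round(3)); print(calibration("wrist"))
E
```

```text
top [[-0.023, -0.992, 0.124, 0.423], [-1.0, 0.023, -0.007, 0.001], [0.004, -0.124, -0.992, 1.154], [0.0, 0.0, 0.0, 1.0]]
top block_mid ([np.float64(0.5046), np.float64(0.0262), np.float64(0.0141)], 0.84) ([np.float64(0.5354), np.float64(-0.1015), np.float64(0.022)], 0.63) ([np.float64(0.3123), np.float64(-0.1378), np.float64(0.0189)], 0.63)
top pocket ([np.float64(0.5805), np.float64(-0.3054), np.float64(0.0118)], 0.88)
top packed_rim ([np.float64(0.5354), np.float64(-0.307), np.float64(0.0618)], 0.76) ([np.float64(0.6869), np.float64(-0.0841), np.float64(0.0021)], 0.39)
top block_packed_mid ([np.float64(0.7501), np.float64(0.1544), np.float64(0.0003)], 0.73) ([np.float64(0.5007), np.float64(-0.3207), np.float64(0.0309)], 0.72) ([np.float64(0.3984), np.float64(0.3285), np.float64(0.151)], 0.46)
top tray_mid ([np.float64(0.5195), np.float64(0.2691), np.float64(0.1274)], 0.95) ([np.float64(0.4995), np.float64(-0.318), np.float64(0.0346)], 0.53)
top tray_corner0 ([np.float64(0.4168), np.float64(0.1902), np.float64(0.1544)], 0.96) ([np.float64(0.6301), np.float64(0.2073), np.float64(0.15
[... 3035 characters left out ...]
35345,  0.09056318]), 'wrist_torque': array([-0.00089006,  0.00757861, -0.01738205]), 'opening': 0.08540859819892148}
[[-0.     0.402 -0.916  0.251]
 [ 0.    -0.916 -0.402 -0.572]
 [-1.    -0.    -0.     0.231]
 [ 0.     0.     0.     1.   ]]
{'fx': 353.15672633865483, 'fy': 353.15672633865483, 'cx': 314.1894019871722, 'cy': 198.93773284363132, 'hand_eye': array([[ 6.13069251e-04, -2.87122082e-01,  9.57893801e-01,
        -1.43167054e-01],
       [ 9.99999713e-01, -2.51174177e-04, -7.15305524e-04,
         3.58383931e-04],
       [ 4.45978198e-04,  9.57893964e-01,  2.87121846e-01,
        -7.38724169e-02],
       [ 0.00000000e+00,  0.00000000e+00,  0.00000000e+00,
         1.00000000e+00]])}
```

View pics/top0.png

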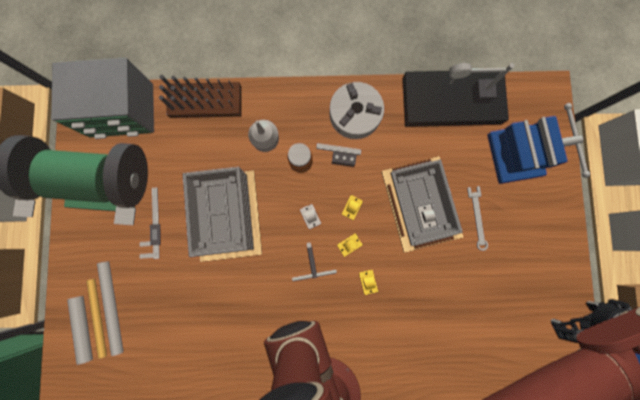

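View pics/scene0.png

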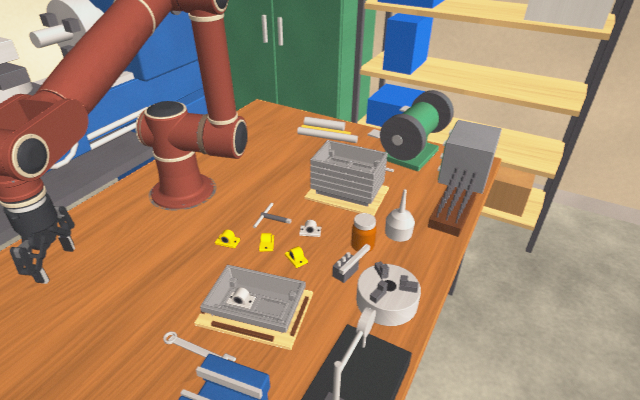

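```bash
cat >> h.py <<'E'
def pose(p,yaw,tilt=None):
    # tool down, tool y at world yaw (deg)
    a=np.radians(yaw); y=np.array([np.cos(a),np.sin(a),0]); x=np.array([0,0,-1.]); z=np.cross(x,y)
    M=np.eye(4); M[:3,:3]=np.c_[x,y,z]; M[:3,3]=p; return M
def rows(G,n=None,S=None,op=None):
    S=T() if S is None else S
    rv=(R.from_matrix(S[:3,:3]).inv()*R.from_matrix(G[:3,:3])).as_rotvec(); d=G[:3,3]-S[:3,3]
    n=n or int(np.ceil(max(np.linalg.norm(d)/.038,np.degrees(np.linalg.norm(rv))/6.6,1)))
    out=[]
    for i in range(n):
        Ri=R.from_matrix(S[:3,:3])*R.from_rotvec(rv*i/n)
        out.append([*np.round(Ri.inv().apply(d/n),4),*np.round(np.degrees(rv/n),2)]+([op] if op is not None else []))
    print(n,"rows:",str([[float(v) for v in r] for r in out]).replace(" ","")); return out
E
python3 -c "
from h import *
rows(pose([.49,.03,.24],0),op=.0854)"
```

```text
18 rows: [[-0.0005,-0.0253,-0.0256,-3.68,-0.0,0.0,0.0854],[-0.0005,-0.0236,-0.0272,-3.68,-0.0,0.0,0.0854],[-0.0005,-0.0218,-0.0286,-3.68,-0.0,0.0,0.0854],[-0.0005,-0.0199,-0.03,-3.68,-0.0,0.0,0.0854],[-0.0005,-0.018,-0.0312,-3.68,-0.0,0.0,0.0854],[-0.0005,-0.0159,-0.0323,-3.68,-0.0,0.0,0.0854],[-0.0005,-0.0138,-0.0332,-3.68,-0.0,0.0,0.0854],[-0.0005,-0.0117,-0.0341,-3.68,-0.0,0.0,0.0854],[-0.0005,-0.0094,-0.0347,-3.68,-0.0,0.0,0.0854],[-0.0005,-0.0072,-0.0353,-3.68,-0.0,0.0,0.0854],[-0.0005,-0.0049,-0.0357,-3.68,-0.0,0.0,0.0854],[-0.0005,-0.0026,-0.0359,-3.68,-0.0,0.0,0.0854],[-0.0005,-0.0003,-0.036,-3.68,-0.0,0.0,0.0854],[-0.0005,0.002,-0.0359,-3.68,-0.0,0.0,0.0854],[-0.0005,0.0043,-0.0357,-3.68,-0.0,0.0,0.0854],[-0.0005,0.0066,-0.0354,-3.68,-0.0,0.0,0.0854],[-0.0005,0.0089,-0.0349,-3.68,-0.0,0.0,0.0854],[-0.0005,0.0111,-0.0342,-3.68,-0.0,0.0,0.0854]]
```

```bash
python3 -c "
from h import *
rows(pose([.52,-.25,.26],-30),op=.0854)"
```

```text
12 rows: [[-0.0024,-0.0156,-0.0313,-3.02,-0.0,0.0,0.0854],[-0.0024,-0.0139,-0.0321,-3.02,-0.0,0.0,0.0854],[-0.0024,-0.0122,-0.0328,-3.02,-0.0,0.0,0.0854],[-0.0024,-0.0105,-0.0334,-3.02,-0.0,0.0,0.0854],[-0.0024,-0.0087,-0.0339,-3.02,-0.0,0.0,0.0854],[-0.0024,-0.0069,-0.0343,-3.02,-0.0,0.0,0.0854],[-0.0024,-0.0051,-0.0346,-3.02,-0.0,0.0,0.0854],[-0.0024,-0.0032,-0.0348,-3.02,-0.0,0.0,0.0854],[-0.0024,-0.0014,-0.0349,-3.02,-0.0,0.0,0.0854],[-0.0024,0.0005,-0.035,-3.02,-0.0,0.0,0.0854],[-0.0024,0.0023,-0.0349,-3.02,-0.0,0.0,0.0854],[-0.0024,0.0041,-0.0347,-3.02,-0.0,0.0,0.0854]]
```

Emit:
{"fn": "arm_command", "kwargs": {
  "plan": [
    [[-0.002, -0.016, -0.031, -3, 0, 0, 0.0854], [-0.002, -0.014, -0.032, -3, 0, 0, 0.0854], [-0.002, -0.012, -0.033, -3, 0, 0, 0.0854], [-0.002, -0.01, -0.033, -3, 0, 0, 0.0854], [-0.002, -0.009, -0.034, -3, 0, 0, 0.0854], [-0.002, -0.007, -0.034, -3, 0, 0, 0.0854], [-0.002, -0.005, -0.035, -3, 0, 0, 0.0854], [-0.002, -0.003, -0.035, -3, 0, 0, 0.0854], [-0.002, -0.001, -0.035, -3, 0, 0, 0.0854], [-0.002, 0, -0.035, -3, 0, 0, 0.0854], [-0.002, 0.002, -0.035, -3, 0, 0, 0.0854], [-0.002, 0.004, -0.035, -3, 0, 0, 0.0854], [0, 0, 0, 0, 0, 0, 0.0854]]
  ]
}}

```text
t: 2.18
tool_pos: [0.527, -0.2341, 0.2568]
tool_rot: [1.571, 0.923, -1.567]
contact_force: [-0.5, 0.1, -0.6]
opening: 0.0857
```

Run:
```python
from h import *
print(T().round(4).tolist())
M,im=snap("wrist","w1")
marks("wrist",M,["pocket","packed_rim","block_packed_mid"],2)
for k in["packed_rim","block_packed_mid"]:
    for d in cut_out("wrist",k)[:2]:
        m=d["mask"].astype(np.uint8);print(k,d["conf"],m.sum(),cv2.boundingRect(m)); cv2.imwrite(f"pics/m_{k}.png",m*255)
```

```text
[[0.0037, 0.8755, -0.4833, 0.527], [-0.0019, -0.4833, -0.8755, -0.2341], [-1.0, 0.0041, -0.0001, 0.2568], [0.0, 0.0, 0.0, 1.0]]
wrist pocket ([np.float64(0.5758), np.float64(-0.2984), np.float64(0.0157)], 0.57)
wrist packed_rim ([np.float64(0.5385), np.float64(-0.3068), np.float64(0.0566)], 0.78)
wrist block_packed_mid ([np.float64(0.4968), np.float64(-0.3178), np.float64(0.0353)], 0.58)
packed_rim 0.97 32535 (224, 77, 262, 255)
block_packed_mid 0.8 2092 (296, 207, 64, 59)
```

View pics/w1.png

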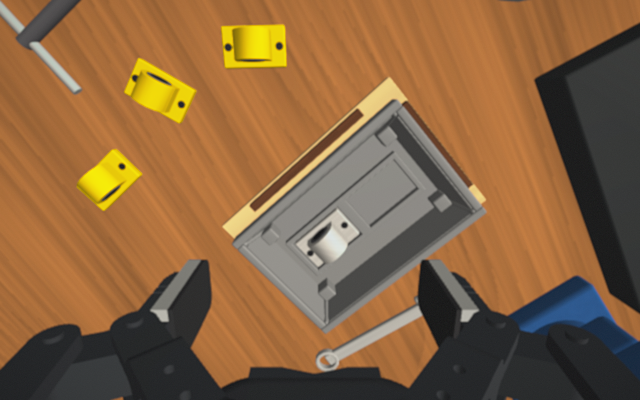

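Run:
```python
from h import *
im=cv2.imread("pics/w1.png")
c=cv2.resize(im[85:335,225:495],None,fx=2.4,fy=2.4,interpolation=cv2.INTER_CUBIC)
M=c2w("wrist")
ce=np.array([.5385,-.306]);a=np.radians(10.5)
def poly(hx,hy,z,off,col,ce=ce,a=a):
    Rm=np.array([[np.cos(a),-np.sin(a)],[np.sin(a),np.cos(a)]])
    pts=[]
    for sx,sy in((1,1),(1,-1),(-1,-1),(-1,1)):
        w=ce+Rm@np.array([off+sx*hx,sy*hy]); u,v=px("wrist",M,[*w,z]); pts.append([(u+.5-225)*2.4,(v+.5-85)*2.4])
    cv2.polylines(c,[np.int32(pts)],True,col,1)
poly(.11,.075,.06,0,(0,0,255)); poly(.034,.022,.025,.04,(0,255,0)); poly(.032,.02,.025,-.04,(255,0,0))
cv2.imwrite("pics/w1c.png",c)
```

```text
(no output)
```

View pics/w1c.png

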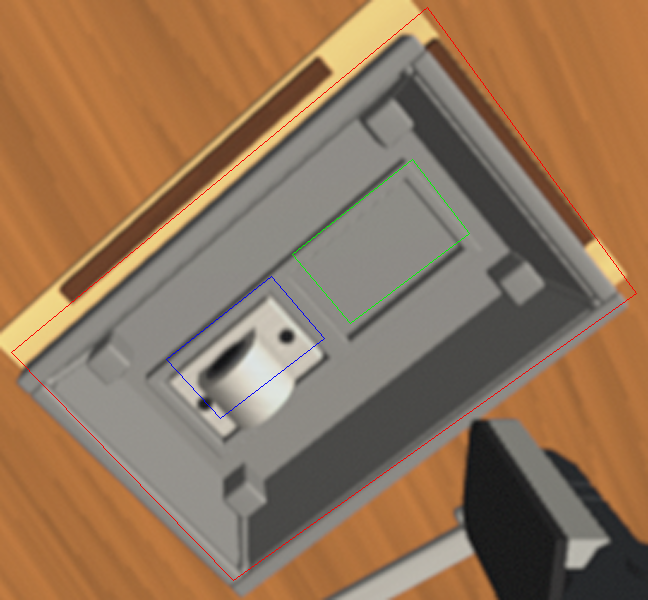

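```bash
cat >> h.py <<'E'
def ray(cam,M,u,v,z):
    c=calibration(cam); d=M[:3,:3]@np.array([(u-c["cx"])/c["fx"],(v-c["cy"])/c["fy"],1]); o=M[:3,3]
    return (o+d*(z-o[2])/d[2])
def rectfit(P,hx,hy):
    # P ordered ++,+-,--,-+ ; 2D rigid fit
    Q=np.array([[hx,hy],[hx,-hy],[-hx,-hy],[-hx,hy]]); P=np.asarray(P)[:,:2]; c=P.mean(0); D=P-c
    a=np.arctan2((Q[:,0]*D[:,1]-Q[:,1]*D[:,0]).sum(),(Q*D).sum()); Rm=np.array([[np.cos(a),-np.sin(a)],[np.sin(a),np.cos(a)]])
    return c,np.degrees(a),(D-Q@Rm.T)
E
python3 - <<'E'
from h import *
M=c2w("wrist")
f=lambda l,z:[ray("wrist",M,u/2.4+225-.5,v/2.4+85-.5,z) for u,v in l]
for z in(.06,.058):
  P=f([(417,38),(625,297),(240,592),(20,377)],z); c,a,r=rectfit(P,.11,.075); print(z,c.round(4),a.round(2),(r*1e3).round(1).tolist(),[np.linalg.norm(P[i]-P[i-1]).round(4) for i in range(4)])
P=f([(408,162),(465,246),(350,338),(293,254)],.02); c,a,r=rectfit(P,.034,.022); print(c.round(4),a.round(2),(r*1e3).round(1).tolist())
E
```

```text
0.06 [ 0.5344 -0.3123] 12.17 [[-1.4, -4.5], [-2.1, 3.8], [0.8, 2.2], [2.7, -1.4]] [np.float64(0.2153), np.float64(0.1417), np.float64(0.2175), np.float64(0.1461)]
0.058 [ 0.5343 -0.3131] 12.17 [[-0.9, -4.0], [-1.4, 3.5], [0.3, 1.6], [2.0, -1.1]] [np.float64(0.2166), np.float64(0.1425), np.float64(0.2188), np.float64(0.147)]
[ 0.5757 -0.303 ] 9.69 [[0.2, 3.4], [-1.2, -1.4], [-1.1, -4.4], [2.1, 2.4]]
```

```bash
python3 -c "
from h import *
rows(pose([.5,.05,.20],0),op=.06)"
```

```text
8 rows: [[0.0069,-0.0204,-0.0301,-3.68,0.02,-0.01,0.06],[0.0069,-0.0184,-0.0314,-3.68,0.02,-0.01,0.06],[0.0069,-0.0163,-0.0325,-3.68,0.02,-0.01,0.06],[0.0069,-0.0142,-0.0334,-3.68,0.02,-0.01,0.06],[0.0069,-0.012,-0.0343,-3.68,0.02,-0.01,0.06],[0.0069,-0.0098,-0.035,-3.68,0.02,-0.01,0.06],[0.007,-0.0075,-0.0355,-3.68,0.02,-0.01,0.06],[0.007,-0.0052,-0.0359,-3.68,0.02,-0.01,0.06]]
```

Emit:
{"fn": "arm_command", "kwargs": {
  "plan": [
    [[0.007, -0.02, -0.03, -3.6, 0, 0, 0.06], [0.007, -0.018, -0.031, -3.6, 0, 0, 0.06], [0.007, -0.016, -0.032, -3.6, 0, 0, 0.06], [0.007, -0.014, -0.033, -3.6, 0, 0, 0.06], [0.007, -0.012, -0.034, -3.6, 0, 0, 0.06], [0.007, -0.01, -0.035, -3.6, 0, 0, 0.06], [0.007, -0.008, -0.035, -3.6, 0, 0, 0.06], [0.007, -0.005, -0.035, -3.6, 0, 0, 0.06], [0, 0, 0, 0, 0, 0, 0.06]]
  ]
}}

```text
t: 3.23
tool_pos: [0.498, 0.0429, 0.1955]
tool_rot: [1.219, 1.194, -1.223]
contact_force: [0.2, -0.5, -0.5]
opening: 0.0597
```

Run:
```python
from h import *
print(T().round(4).tolist())
M,im=snap("wrist","w2"); np.save("w2M",M)
marks("wrist",M,["block_mid"],4)
for d in cut_out("wrist","block_mid")[:4]:
    m=d["mask"]; v,u=np.nonzero(m); print(d["conf"],m.sum(),u.mean(),v.mean(),np.median(im[m],axis=0))
```

```text
[[0.0028, 0.9998, -0.0176, 0.498], [-0.0065, -0.0176, -0.9998, 0.0429], [-1.0, 0.0029, 0.0065, 0.1955], [0.0, 0.0, 0.0, 1.0]]
wrist block_mid ([np.float64(0.4219), np.float64(-0.0864), np.float64(0.0209)], 0.97) ([np.float64(0.5047), np.float64(0.0258), np.float64(0.0213)], 0.77) ([np.float64(0.5312), np.float64(-0.0999), np.float64(0.0181)], 0.75)
0.83 1171 254.63791631084544 300.38428693424424 [239. 213.  10.]
0.75 2445 346.49406952965234 302.6597137014315 [215. 175.  10.]
0.68 2891 323.706329989623 189.6468350051885 [214. 207. 193.]
```

View pics/w2.png

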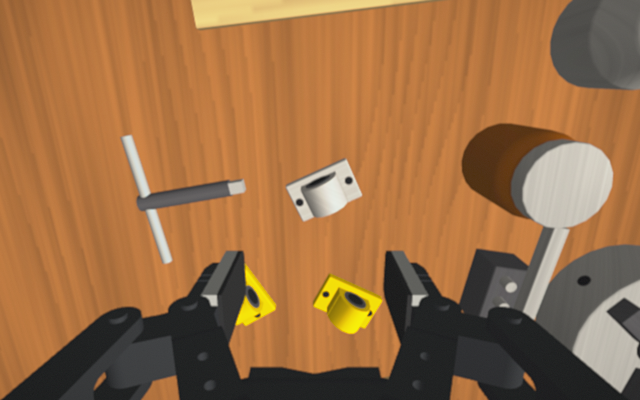

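Run:
```python
from h import *
M=np.load("w2M.npy"); im=cv2.imread("pics/w2.png")
f=lambda l,z:[ray("wrist",M,u,v,z) for u,v in l]
P=f([(347,159),(362,191),(303,221),(286,187)],.01); c,a,r=rectfit(P,.032,.02); print(c.round(4),a.round(2),(r*1e3).round(1).tolist())
H=np.array(f([(299,202),(349.5,180.5)],.01)); print(H.mean(0),np.degrees(np.arctan2(*(H[1]-H[0])[1::-1])),np.linalg.norm(H[1]-H[0]))
x0,y0,s=270,140,6
k=cv2.resize(im[y0:240,x0:380],None,fx=s,fy=s,interpolation=cv2.INTER_CUBIC)
def poly(hx,hy,z,col,c=c,a=np.radians(a)):
    Rm=np.array([[np.cos(a),-np.sin(a)],[np.sin(a),np.cos(a)]])
    pts=[[(u+.5-x0)*s,(v+.5-y0)*s] for u,v in (px("wrist",M,[*(c+Rm@[sx*hx,sy*hy]),z]) for sx,sy in((1,1),(1,-1),(-1,-1),(-1,1)))]
    cv2.polylines(k,[np.int32(pts)],True,col,1)
poly(.032,.02,.01,(0,0,255));poly(.032,.02,.0,(0,255,0));poly(.018,.014,.022,(255,0,0))
cv2.imwrite("pics/w2c.png",k)
```

```text
[0.5087 0.0253] 25.34 [[1.3, -2.0], [-1.0, 2.6], [-1.0, 0.2], [0.7, -0.8]]
[0.50848795 0.0238686  0.01      ] 22.8640197798168 0.053147584460186054
```

View pics/w2c.png

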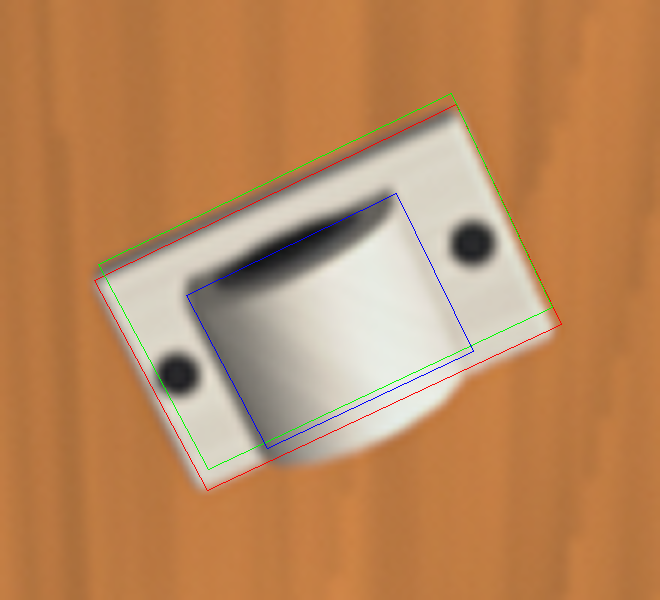

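```bash
python3 -c "
from h import *
G=pose([.508,.0245,.09],-65.7)
rows(G,op=.06)"
```

```text
10 rows: [[0.0108,0.0008,0.0013,6.43,0.03,-0.06,0.06],[0.0108,0.0009,0.0012,6.43,0.03,-0.06,0.06],[0.0108,0.0011,0.0011,6.43,0.03,-0.06,0.06],[0.0108,0.0012,0.0009,6.43,0.03,-0.06,0.06],[0.0108,0.0013,0.0008,6.43,0.03,-0.06,0.06],[0.0108,0.0014,0.0007,6.43,0.03,-0.06,0.06],[0.0108,0.0015,0.0005,6.43,0.03,-0.06,0.06],[0.0108,0.0015,0.0003,6.43,0.03,-0.06,0.06],[0.0108,0.0016,0.0002,6.43,0.03,-0.06,0.06],[0.0107,0.0016,0.0,6.43,0.03,-0.06,0.06]]
```

Emit:
{"fn": "arm_command", "kwargs": {
  "plan": [
    [[0.01, 0.001, 0.001, 6.4, 0, 0, 0.06], [0.01, 0.001, 0.001, 6.4, 0, 0, 0.06], [0.01, 0.001, 0.001, 6.4, 0, 0, 0.06], [0.01, 0.001, 0.001, 6.4, 0, 0, 0.06], [0.01, 0.001, 0.001, 6.4, 0, 0, 0.06], [0.01, 0.001, 0.001, 6.4, 0, 0, 0.06], [0.01, 0.001, 0.001, 6.4, 0, 0, 0.06], [0.01, 0.001, 0.001, 6.4, 0, 0, 0.06], [0.01, 0.001, 0, 6.4, 0, 0, 0.06], [0.01, 0.001, 0, 6.4, 0, 0, 0.06], [0, 0, 0, 0, 0, 0, 0.06]]
  ]
}}

```text
t: 4.3
tool_pos: [0.5137, -0.0008, 0.1021]
tool_rot: [2.052, 0.319, -2.016]
contact_force: [-1.4, 0.1, 0.3]
opening: 0.0599
```

Run:
```python
from h import *
print(T().round(4).tolist())
M,im=snap("wrist","w3"); np.save("w3M",M)
marks("wrist",M,["block_mid"],3)
rows(pose([.508,.0245,.09],-65.7),op=.06)
x0,y0,s=200,200,3
k=cv2.resize(im[y0:400,x0:440,::-1],None,fx=s,fy=s,interpolation=cv2.INTER_CUBIC)
def poly(hx,hy,z,col,c=np.array([.508,.0245]),a=np.radians(24.3)):
    Rm=np.array([[np.cos(a),-np.sin(a)],[np.sin(a),np.cos(a)]])
    pts=[[(u+.5-x0)*s,(v+.5-y0)*s] for u,v in (px("wrist",M,[*(c+Rm@[sx*hx,sy*hy]),z]) for sx,sy in((1,1),(1,-1),(-1,-1),(-1,1)))]
    cv2.polylines(k,[np.int32(pts)],True,col,1)
poly(.032,.02,.01,(0,0,255));poly(.018,.014,.022,(255,0,0))
cv2.imwrite("pics/w3c.png",k)
```

```text
[[0.0206, 0.3242, -0.9458, 0.5137], [-0.0168, -0.9457, -0.3246, -0.0008], [-0.9996, 0.0225, -0.0141, 0.1021], [0.0, 0.0, 0.0, 1.0]]
wrist block_mid ([np.float64(0.5058), np.float64(0.0265), np.float64(0.0188)], 0.82) ([np.float64(0.5302), np.float64(-0.0977), np.float64(0.0181)], 0.81) ([np.float64(0.4236), np.float64(-0.0868), np.float64(0.0207)], 0.64)
1 rows: [[0.0135,-0.0261,-0.0015,-5.04,-0.9,-1.41,0.06]]
```

View pics/w3c.png

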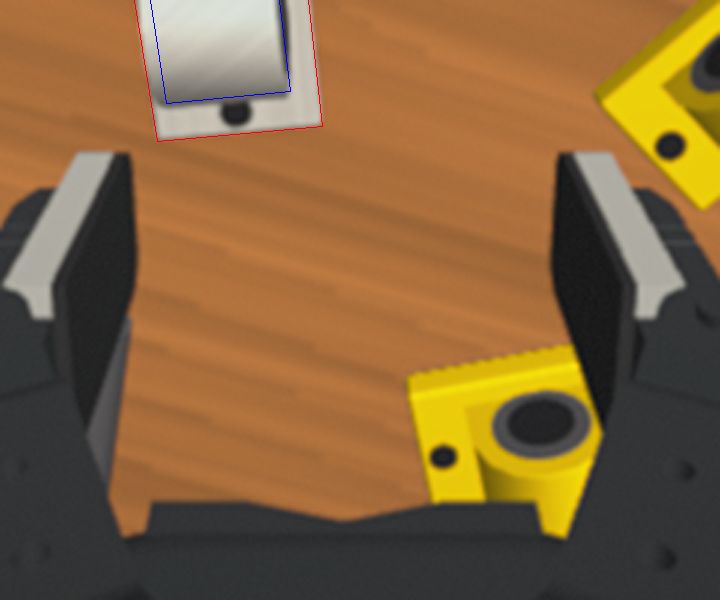

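Emit:
{"fn": "arm_command", "kwargs": {
  "plan": [
    [[0, -0.013, -0.001, -2.5, -0.4, -0.7, 0.06], [0, -0.013, -0.001, -2.5, -0.4, -0.7, 0.06], [0, 0, 0, 0, 0, 0, 0.06]]
  ]
}}

```text
t: 4.65
tool_pos: [0.5097, 0.022, 0.1071]
tool_rot: [1.99, 0.431, -1.979]
contact_force: [0.3, 0.4, -0.4]
opening: 0.0601
```

Run:
```python
from h import *
print(T().round(4).tolist())
rows(pose([.508,.0245,.09],-65.7),op=.06)
```

```text
[[0.0057, 0.4155, -0.9096, 0.5097], [0.0004, -0.9096, -0.4156, 0.022], [-1.0, 0.002, -0.0053, 0.1071], [0.0, 0.0, 0.0, 1.0]]
1 rows: [[0.0171,-0.003,0.0006,0.25,-0.31,-0.11,0.06]]
```

Emit:
{"fn": "arm_command", "kwargs": {
  "plan": [
    [[0.025, -0.002, 0, 0.2, -0.3, 0, 0.06], [0.025, -0.001, 0, 0, 0, 0, 0.06], [0.02, 0, 0, 0, 0, 0, 0.06], [0, 0, 0, 0, 0, 0, 0.06]]
  ]
}}

```text
t: 4.98
tool_pos: [0.5155, 0.0214, 0.0425]
tool_rot: [1.998, 0.421, -1.967]
contact_force: [-1.1, 0.2, -0.5]
opening: 0.0602
```

Run:
```python
from h import *
rows(pose([.508,.0245,.013],-65.7),op=.06,n=1)
```

```text
1 rows: [[0.0294,-0.0062,0.0059,0.15,-0.74,-0.68,0.06]]
```

Emit:
{"fn": "arm_command", "kwargs": {
  "plan": [
    [[0, -0.006, 0.006, 0, -0.7, -0.7, 0.06], [0.014, 0, 0, 0, 0, 0, 0.06], [0.01, 0, 0.001, 0, 0, 0, 0.06], [0, 0, 0, 0, 0, 0, 0.06]]
  ]
}}

```text
t: 5.32
tool_pos: [0.5091, 0.0224, 0.023]
tool_rot: [1.991, 0.429, -1.981]
contact_force: [-0.8, 0.6, 1.3]
opening: 0.0601
```

Run:
```python
from h import *
rows(pose([.508,.0245,.013],-65.7),op=.06,n=1)
```

```text
1 rows: [[0.01,-0.0024,0.0002,0.13,-0.26,-0.11,0.06]]
```

Emit:
{"fn": "arm_command", "kwargs": {
  "plan": [
    [[0.006, -0.002, 0, 0, -0.2, 0, 0.06], [0.003, -0.001, 0, 0, 0, 0, 0.06], [0, 0, 0, 0, 0, 0, 0.02], [0, 0, 0, 0, 0, 0, 0.02], [0, 0, 0, 0, 0, 0, 0.02], [0, 0, 0, 0, 0, 0, 0.02], [0, 0, 0, 0, 0, 0, 0.02], [0, 0, 0, 0, 0, 0, 0.02]]
  ],
  "squeeze": 45
}}

```text
t: 5.98
tool_pos: [0.5102, 0.0251, 0.0175]
tool_rot: [1.99, 0.427, -1.978]
contact_force: [-1.3, 0.4, -1.7]
opening: 0.0273
```

Run:
```python
from h import *
print(ctrl.get_obs()["opening"],T()[:3,3]);rows(pose([.508,.0245,.013],-65.7),op=.06,n=1)
G=T()
S=T();S[2,3]=.13
print('up');rows(pose([.5785,-.3017,.13],-78.4),S=S,op=.02)
```

```text
0.027259238824773532 [0.51018008 0.02507343 0.01748858]
1 rows: [[0.0045,-0.0004,0.0022,0.16,-0.3,-0.25,0.06]]
up
9 rows: [[0.0001,0.0362,0.0081,1.43,-0.04,-0.02,0.02],[0.0001,0.0364,0.0072,1.43,-0.04,-0.02,0.02],[0.0001,0.0366,0.0063,1.43,-0.04,-0.02,0.02],[0.0001,0.0367,0.0054,1.43,-0.04,-0.02,0.02],[0.0001,0.0368,0.0045,1.43,-0.04,-0.02,0.02],[0.0001,0.0369,0.0036,1.43,-0.04,-0.02,0.02],[0.0,0.037,0.0026,1.43,-0.04,-0.02,0.02],[0.0,0.0371,0.0017,1.43,-0.04,-0.02,0.02],[0.0,0.0371,0.0008,1.43,-0.04,-0.02,0.02]]
```

Emit:
{"fn": "arm_command", "kwargs": {
  "plan": [
    [[-0.02, 0, 0, 0, 0, 0, 0.02], [-0.03, 0, 0, 0, 0, 0, 0.02], [-0.035, 0, 0, 0, 0, 0, 0.02], [-0.035, 0, 0, 0, 0, 0, 0.02], [-0.01, 0.036, 0.008, 1.5, 0, 0, 0.02], [0, 0.037, 0.007, 1.5, 0, 0, 0.02], [0, 0.037, 0.006, 1.5, 0, 0, 0.02], [0, 0.037, 0.005, 1.5, 0, 0, 0.02], [0, 0.037, 0.004, 1.5, 0, 0, 0.02], [0, 0.037, 0.004, 1.5, 0, 0, 0.02], [0, 0.025, 0, 1.5, 0, 0, 0.02], [0, 0, 0, 0, 0, 0, 0.02]]
  ]
}}

```text
t: 6.98
tool_pos: [0.5601, -0.2264, 0.1492]
tool_rot: [2.09, 0.252, -2.093]
contact_force: [-0.2, 1.2, -3.0]
opening: 0.0267
```

Run:
```python
from h import *
print(T().round(4).tolist(),ctrl.get_obs()["opening"])
M,im=snap("wrist","w4"); np.save("w4M",M)
marks("wrist",M,["block_mid","pocket","packed_rim","block_packed_mid"],3)
```

```text
[[-0.0011, 0.2396, -0.9709, 0.5601], [-0.0027, -0.9709, -0.2396, -0.2264], [-1.0, 0.0024, 0.0017, 0.1492], [0.0, 0.0, 0.0, 1.0]] 0.026683968900390497
wrist block_mid ([np.float64(0.5311), np.float64(-0.0988), np.float64(0.0207)], 0.88) ([np.float64(0.5565), np.float64(-0.2255), np.float64(0.1537)], 0.83) ([np.float64(0.4198), np.float64(-0.0859), np.float64(0.0219)], 0.66)
wrist pocket ([np.float64(0.5744), np.float64(-0.2971), np.float64(0.0133)], 0.55)
wrist packed_rim ([np.float64(0.5394), np.float64(-0.3063), np.float64(0.0601)], 0.78)
wrist block_packed_mid ([np.float64(0.4965), np.float64(-0.3164), np.float64(0.0387)], 0.76)
```

View pics/w4.png

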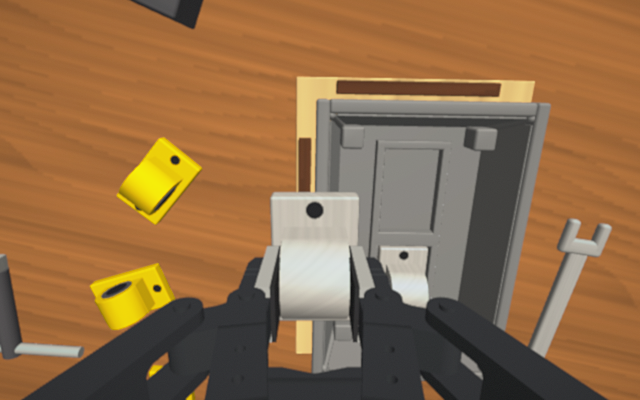

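```bash
cat > fit.py <<'E'
from h import *
from scipy.optimize import minimize
def cam_M(S): return S@np.array(calibration("wrist")["hand_eye"])
c=calibration("wrist")
def rect(hx,hy,off=0,n=40,sk=.12):
    t=np.linspace(-1+sk,1-sk,n); o=np.ones(n)
    return np.r_[np.c_[t*hx+off,o*hy],np.c_[t*hx+off,-o*hy],np.c_[o*hx+off,t*hy],np.c_[-o*hx+off,t*hy]]
def proj(P,Mi):
    q=P@Mi[:3,:3].T+Mi[:3,3]; return c["fx"]*q[:,0]/q[:,2]+c["cx"],c["fy"]*q[:,1]/q[:,2]+c["cy"]
def fit(im,M,parts,x0,block=None,span=(.008,.008,3)):
    g=cv2.cvtColor(im,cv2.COLOR_RGB2GRAY); E=cv2.Canny(g,25,70)
    if block is not None: E[block]=0
    D=cv2.distanceTransform(255-E,cv2.DIST_L2,5); Mi=np.linalg.inv(M)
    def cost(x,each=False):
        a=np.radians(x[2]); Rm=np.array([[np.cos(a),-np.sin(a)],[np.sin(a),np.cos(a)]]); r=[]
        for Q,z in parts:
            P=np.c_[Q@Rm.T+x[:2],np.full(len(Q),z)]; u,v=proj(P,Mi)
            ok=(u>0)&(u<639)&(v>0)&(v<399)
            if block is not None: ok&=~block[np.clip(v,0,399).astype(int),np.clip(u,0,639).astype(int)]
            d=cv2.remap(D,u[ok].astype(np.float32)[:,None],v[ok].astype(np.float32)[:,None],cv2.INTER_LINEAR).ravel()
            r.append(np.minimum(d,4).mean())
        return r if each else sum(r)
    best=min(((cost(np.add(x0,(i,j,k))),i,j,k) for i in np.linspace(-span[0],span[0],13) for j in np.linspace(-span[1],span[1],13) for k in np.linspace(-span[2],span[2],13)))
    s=minimize(cost,np.add(x0,best[1:]),method="Nelder-Mead",options=dict(xatol=1e-5,fatol=1e-4,initial_simplex=np.add(x0,best[1:])+np.array([[0,0,0],[.001,0,0],[0,.001,0],[0,0,.5]])))
    return s.x.round(4),round(s.fun,2),np.round(cost(s.x,True),2)
E
cat > f1.py <<'E'
from fit import *
R1=np.array([[0.0037,0.8755,-0.4833,0.527],[-0.0019,-0.4833,-0.8755,-0.2341],[-1,0.0041,-0.0001,0.2568],[0,0,0,1]])
ims=[(cv2.imread("pics/w1.png")[:,:,::-1],cam_M(R1),"w1"),(cv2.imread("pics/w4.png")[:,:,::-1],np.load("w4M.npy"),"w4")]
rim=(rect(.11,.075),.06); rimi=(rect(.101,.066),.06); pk=(rect(.034,.022,.04),.025); pkf=(rect(.034,.022,.04),.015)
for im,M,n in ims:
    b=np.zeros((400,640),bool)
    if n=="w4": b[185:,230:405]=1
    b[250:,120:250]=1
    for nm,ps in(("rim",[rim]),("rim+i",[rim,rimi]),("pk",[pk]),("pk+f",[pk,pkf]),("all",[rim,pk])):
        print(n,nm,*fit(im,M,ps,(.5375,-.309,11.6),b))
E
python3 f1.py
```

```text
w1 rim [ 0.5431 -0.3049 13.0484] 0.58 [0.58]
w1 rim+i [ 0.5381 -0.3088 12.8964] 1.32 [0.71 0.61]
w1 pk [ 0.5384 -0.3044 13.2505] 1.44 [1.44]
w1 pk+f [ 0.5388 -0.3049 12.9754] 3.32 [1.57 1.75]
w1 all [ 0.5366 -0.3054 13.0726] 2.5 [0.86 1.64]
w4 rim [ 0.5294 -0.3023 12.7749] 1.32 [1.32]
w4 rim+i [ 0.5388 -0.3093 12.7303] 2.83 [1.86 0.98]
w4 pk [ 0.5394 -0.3082 12.3742] 0.54 [0.54]
w4 pk+f [ 0.5375 -0.3082 11.4539] 1.71 [0.73 0.98]
w4 all [ 0.5386 -0.3083 12.8142] 2.29 [1.64 0.65]
```

Run:
```python
from fit import *
im=cv2.imread("pics/w4.png")[:,:,::-1];M=np.load("w4M.npy")
b=np.ones((400,640),bool);b[180:250,255:375]=0
S=M@np.linalg.inv(np.array(calibration("wrist")["hand_eye"]))
p0=(S[:3,3]+S[:3,:3]@[0,0,.002])
for top,bt in((.1417,.1317),(.1437,.1337)):
    print(p0,*fit(im,M,[(rect(.032,.02,sk=.03),top)],(p0[0],p0[1],13.9),b,span=(.005,.005,4)))
x=np.array([.5775,-.2996]); y=-77.2
z=pose([0,0,0],y)[:3,2]
G=pose([*(x-.002*z[:2]),.15],y); print(G[:3,3]); rows(G,op=.02)
```

```text
[ 0.55819548 -0.22683321  0.14919496] [ 0.5583 -0.2268 13.8192] 0.53 [0.53]
[ 0.55819548 -0.22683321  0.14919496] [ 0.5589 -0.2266 13.8156] 0.78 [0.78]
[ 0.5794503 -0.2991569  0.15     ]
3 rows: [[-0.0004,0.0271,-0.0001,0.48,0.05,0.01,0.02],[-0.0004,0.0271,-0.0003,0.48,0.05,0.01,0.02],[-0.0004,0.0271,-0.0005,0.48,0.05,0.01,0.02]]
```

Emit:
{"fn": "arm_command", "kwargs": {
  "plan": [
    [[0, 0.025, 0, 0.5, 0, 0, 0.02], [0, 0.025, 0, 0.5, 0, 0, 0.02], [0, 0.025, 0, 0.4, 0, 0, 0.02], [0, 0.004, 0, 0, 0, 0, 0.02], [0, 0, 0, 0, 0, 0, 0.02]]
  ]
}}

```text
t: 7.65
tool_pos: [0.5788, -0.2902, 0.1479]
tool_rot: [2.094, 0.252, -2.102]
contact_force: [-0.3, 0.7, -1.7]
opening: 0.0273
```

Run:
```python
from h import *
rows(pose([.5795,-.2992,.06],-77.2),op=.02)
```

```text
3 rows: [[0.0293,0.0031,0.0004,0.23,0.06,0.07,0.02],[0.0293,0.0031,0.0004,0.23,0.06,0.07,0.02],[0.0293,0.003,0.0004,0.23,0.06,0.07,0.02]]
```

Emit:
{"fn": "arm_command", "kwargs": {
  "plan": [
    [[0.025, 0.005, 0, 0.4, 0, 0, 0.02], [0.025, 0.005, 0, 0.3, 0, 0, 0.02], [0.015, 0, 0, 0, 0, 0, 0.02], [0, 0, 0, 0, 0, 0, 0.02]]
  ]
}}

```text
t: 7.98
tool_pos: [0.5827, -0.2944, 0.0838]
tool_rot: [2.101, 0.244, -2.101]
contact_force: [-0.8, -0.3, -1.5]
opening: 0.0271
```

Run:
```python
from h import *
print(T()[:3,3]);rows(pose([.5795,-.2992,.047],-77.2),op=.02)
```

```text
[ 0.58270062 -0.29436467  0.08378715]
1 rows: [[0.0368,0.0041,0.0042,0.34,-0.02,0.13,0.02]]
```

Emit:
{"fn": "arm_command", "kwargs": {
  "plan": [
    [[0, 0.005, 0.004, 0.3, 0, 0, 0.02], [0.015, 0.001, 0.002, 0.2, 0, 0, 0.02], [0.015, 0, 0.001, 0, 0, 0, 0.02], [0, 0, 0, 0, 0, 0, 0.02]]
  ]
}}

```text
t: 8.32
tool_pos: [0.578, -0.299, 0.0549]
tool_rot: [2.106, 0.238, -2.1]
contact_force: [-0.4, 1.3, -2.5]
opening: 0.0272
```

Run:
```python
from h import *
print(T()[:3,3]);rows(pose([.5795,-.2992,.047],-77.2),op=.02)
```

```text
[ 0.57798671 -0.2990296   0.05491755]
1 rows: [[0.0079,0.0005,-0.0014,0.06,-0.15,0.02,0.02]]
```

Emit:
{"fn": "arm_command", "kwargs": {
  "plan": [
    [[0.006, 0.001, -0.002, 0, 0, 0, 0.02], [0.006, 0, 0, 0, 0, 0, 0.02], [0.006, 0, 0, 0, 0, 0, 0.02], [0, 0, 0, 0, 0, 0, 0.02]]
  ]
}}

```text
t: 8.65
tool_pos: [0.5815, -0.3005, 0.0395]
tool_rot: [2.106, 0.235, -2.097]
contact_force: [-1.4, 0.3, -2.9]
opening: 0.027
```

Run:
```python
from h import *
print(T()[:3,3]);rows(pose([.5795,-.2992,.0325],-77.2),op=.02)
```

```text
[ 0.58149786 -0.30052181  0.03949935]
1 rows: [[0.007,-0.0018,0.0017,0.09,-0.24,-0.17,0.02]]
```

Emit:
{"fn": "arm_command", "kwargs": {
  "plan": [
    [[0.003, -0.002, 0.002, 0, -0.2, 0, 0.02], [0.004, 0, 0, 0, 0, 0, 0.02], [0, 0, 0, 0, 0, 0, 0.02]]
  ]
}}

```text
t: 8.9
tool_pos: [0.58, -0.2994, 0.0329]
tool_rot: [2.104, 0.232, -2.097]
contact_force: [-1.2, 0.1, -2.4]
opening: 0.0274
```

Run:
```python
from h import *
print(T()[:3,3],ctrl.get_obs()["contact_force"]);rows(pose([.5795,-.2992,.0325],-77.2),op=.02)
```

```text
[ 0.57999909 -0.29942174  0.03288359] [-1.15223004  0.075913   -2.38977629]
1 rows: [[0.0004,-0.0003,0.0004,0.08,-0.15,-0.27,0.02]]
```

Emit:
{"fn": "arm_command", "kwargs": {
  "plan": [
    [[0.002, 0, 0, 0, -0.1, -0.2, 0.02], [0.002, 0, 0, 0, 0, 0, 0.02]]
  ]
}}

```text
t: 9.07
tool_pos: [0.5809, -0.2997, 0.0321]
tool_rot: [2.103, 0.236, -2.101]
contact_force: [-5.3, 3.5, 11.8]
opening: 0.0269
```

Emit:
{"fn": "arm_command", "kwargs": {
  "plan": [
    [[-0.0005, 0, 0, 0, 0, 0, 0.035], [0, 0, 0, 0, 0, 0, 0.045], [0, 0, 0, 0, 0, 0, 0.05], [0, 0, 0, 0, 0, 0, 0.05], [0, 0, 0, 0, 0, 0, 0.05]]
  ]
}}

```text
t: 9.48
tool_pos: [0.5833, -0.3011, 0.0355]
tool_rot: [2.106, 0.232, -2.094]
contact_force: [-0.1, 0.6, 0.0]
opening: 0.0499
```

Emit:
{"fn": "arm_command", "kwargs": {
  "plan": [
    [[-0.015, 0, 0, 0, 0, 0, 0.05], [-0.025, 0, 0, 0, 0, 0, 0.05], [-0.035, 0, 0, 0, 0, 0, 0.05], [-0.035, 0, 0, 0, 0, 0, 0.05], [-0.03, -0.02, -0.01, 0, 0, 0, 0.05], [0, -0.035, -0.02, 0, 0, 0, 0.05], [0, -0.035, -0.02, 0, 0, 0, 0.05], [0, 0, 0, 0, 0, 0, 0.05]]
  ]
}}

```text
t: 10.15
tool_pos: [0.6117, -0.2004, 0.1894]
tool_rot: [2.115, 0.227, -2.093]
contact_force: [-0.2, -0.8, -0.6]
opening: 0.0502
```

Run:
```python
from h import *
print(T().round(4).tolist())
M,im=snap("wrist","w5"); np.save("w5M",M)
marks("wrist",M,["block_mid","pocket","packed_rim","block_packed_mid","tray_mid","tray_corner0","stack_rim"],4)
```

```text
[[0.0104, 0.217, -0.9761, 0.6117], [-0.0031, -0.9762, -0.217, -0.2004], [-0.9999, 0.0053, -0.0094, 0.1894], [0.0, 0.0, 0.0, 1.0]]
wrist block_mid ([np.float64(0.5299), np.float64(-0.0984), np.float64(0.0193)], 0.9)
wrist pocket ([np.float64(0.6798), np.float64(-0.0818), np.float64(0.0046)], 0.41)
wrist packed_rim ([np.float64(0.5379), np.float64(-0.303), np.float64(0.0575)], 0.9)
wrist block_packed_mid
wrist tray_mid
wrist tray_corner0
wrist stack_rim
```

View pics/w5.png

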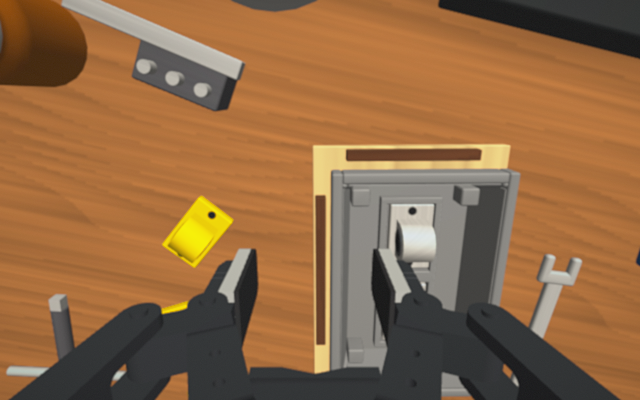

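```bash
python3 -c "
from h import *
rows(pose([.52,.29,.33],5),op=.03)"
```

```text
14 rows: [[-0.0105,-0.0359,-0.0013,-5.92,0.0,-0.02,0.03],[-0.0105,-0.0356,-0.005,-5.92,0.0,-0.02,0.03],[-0.0105,-0.0349,-0.0087,-5.92,0.0,-0.02,0.03],[-0.0105,-0.0338,-0.0122,-5.92,0.0,-0.02,0.03],[-0.0104,-0.0324,-0.0156,-5.92,0.0,-0.02,0.03],[-0.0104,-0.0306,-0.0189,-5.92,0.0,-0.02,0.03],[-0.0104,-0.0285,-0.022,-5.92,0.0,-0.02,0.03],[-0.0104,-0.0261,-0.0248,-5.92,0.0,-0.02,0.03],[-0.0104,-0.0234,-0.0273,-5.92,0.0,-0.02,0.03],[-0.0104,-0.0205,-0.0296,-5.92,0.0,-0.02,0.03],[-0.0104,-0.0173,-0.0316,-5.92,0.0,-0.02,0.03],[-0.0104,-0.014,-0.0332,-5.92,0.0,-0.02,0.03],[-0.0104,-0.0105,-0.0344,-5.92,0.0,-0.02,0.03],[-0.0104,-0.0069,-0.0353,-5.92,0.0,-0.02,0.03]]
```

Emit:
{"fn": "arm_command", "kwargs": {
  "plan": [
    [[-0.02, -0.035, -0.001, -5.9, 0, 0, 0.03], [-0.02, -0.035, -0.005, -5.9, 0, 0, 0.03], [-0.02, -0.034, -0.009, -5.9, 0, 0, 0.03], [-0.02, -0.033, -0.012, -5.9, 0, 0, 0.03], [-0.01, -0.032, -0.016, -5.9, 0, 0, 0.03], [-0.01, -0.03, -0.019, -5.9, 0, 0, 0.03], [-0.01, -0.028, -0.022, -5.9, 0, 0, 0.03], [-0.01, -0.026, -0.025, -5.9, 0, 0, 0.03], [-0.01, -0.023, -0.027, -5.9, 0, 0, 0.03], [-0.01, -0.02, -0.03, -5.9, 0, 0, 0.03], [-0.005, -0.017, -0.032, -5.9, 0, 0, 0.03], [0, -0.014, -0.033, -5.9, 0, 0, 0.03], [0, -0.01, -0.034, -5.9, 0, 0, 0.03], [0, -0.007, -0.035, -5.9, 0, 0, 0.03], [0, 0, 0, 0, 0, 0, 0.03]]
  ]
}}

```text
t: 11.8
tool_pos: [0.511, 0.2922, 0.3295]
tool_rot: [1.112, 1.276, -1.117]
contact_force: [-0.6, -0.5, -0.2]
opening: 0.0298
```

Run:
```python
from fit import *
print(T().round(4).tolist(),ctrl.get_obs()["opening"])
M,im=snap("wrist","w6"); np.save("w6M",M)
o=marks("wrist",M,["tray_mid","tray_corner0","stack_rim"],4)
b=np.zeros((400,640),bool)
rim=(rect(.11,.075),.154); rimi=(rect(.101,.066),.154)
for ps in([rim],[rimi],[rim,rimi]): print(*fit(im,M,ps,(.52,.27,5),b))
```

```text
[[-0.0083, 0.9916, 0.1294, 0.511], [0.003, 0.1294, -0.9916, 0.2922], [-1.0, -0.0078, -0.0041, 0.3295], [0.0, 0.0, 0.0, 1.0]] 0.029783808611786207
wrist tray_mid ([np.float64(0.521), np.float64(0.2735), np.float64(0.1342)], 0.61)
wrist tray_corner0 ([np.float64(0.6357), np.float64(0.209), np.float64(0.1569)], 0.96) ([np.float64(0.6124), np.float64(0.3517), np.float64(0.1558)], 0.83) ([np.float64(0.4205), np.float64(0.1951), np.float64(0.1537)], 0.74) ([np.float64(0.4022), np.float64(0.331), np.float64(0.1501)], 0.67)
wrist stack_rim
[0.5173 0.2699 5.4416] 1.07 [1.07]
[0.5152 0.2691 5.3179] 0.47 [0.47]
[0.5173 0.2695 5.4104] 1.87 [1.12 0.76]
```

View pics/w6.png

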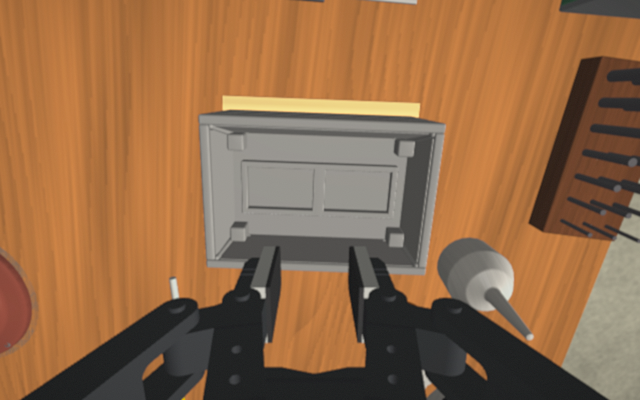

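```bash
python3 -c "
from h import *
a=np.radians(5.4);Rm=np.array([[np.cos(a),-np.sin(a)],[np.sin(a),np.cos(a)]])
p=np.array([.5173,.2697])+Rm@[-.1055,-.05];print(p)
rows(pose([*p,.20],5.4),op=.03)"
```

```text
[0.41697363 0.20999347]
5 rows: [[0.026,-0.0207,0.013,0.29,-0.01,0.08,0.03],[0.026,-0.0207,0.0131,0.29,-0.01,0.08,0.03],[0.026,-0.0206,0.0132,0.29,-0.01,0.08,0.03],[0.026,-0.0206,0.0133,0.29,-0.01,0.08,0.03],[0.0259,-0.0206,0.0134,0.29,-0.01,0.08,0.03]]
```

Emit:
{"fn": "arm_command", "kwargs": {
  "plan": [
    [[0.02, -0.02, 0.013, 0.3, 0, 0, 0.03], [0.025, -0.02, 0.013, 0.4, 0, 0, 0.03], [0.025, -0.02, 0.013, 0.4, 0, 0, 0.03], [0.025, -0.02, 0.013, 0.4, 0, 0, 0.03], [0.025, -0.02, 0.013, 0.4, 0, 0.2, 0.03], [0, 0, 0, 0, 0, 0, 0.03]]
  ]
}}

```text
t: 12.5
tool_pos: [0.4183, 0.1999, 0.2022]
tool_rot: [1.158, 1.242, -1.166]
contact_force: [-0.5, -0.5, -2.0]
opening: 0.03
```

Run:
```python
from fit import *
print(T().round(4).tolist(),ctrl.get_obs()["opening"])
M,im=snap("wrist","w7"); np.save("w7M",M)
b=np.zeros((400,640),bool); b[235:]=1
rim=(rect(.11,.075,n=100),.154); rimi=(rect(.101,.066,n=100),.154)
for ps in([rim],[rimi],[rim,rimi]): print(*fit(im,M,ps,(.517,.27,5.4),b,span=(.006,.006,2)))
rows(pose([.417,.21,.20],5.4),op=.03)
```

```text
[[-0.0054, 0.9979, 0.0647, 0.4183], [-0.0018, 0.0647, -0.9979, 0.1999], [-1.0, -0.0055, 0.0014, 0.2022], [0.0, 0.0, 0.0, 1.0]] 0.029984291062830702
[0.519  0.2695 5.3927] 0.28 [0.28]
[0.5191 0.264  5.3349] 0.28 [0.28]
[0.5179 0.2638 5.2922] 0.68 [0.34 0.33]
1 rows: [[0.0062,-0.004,-0.0092,-1.68,-0.02,-0.07,0.03]]
```

View pics/w7.png

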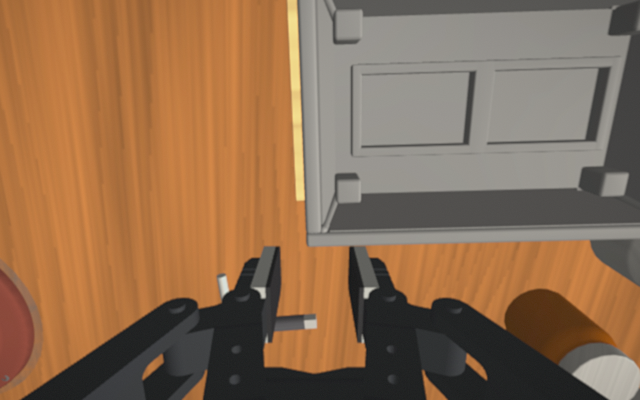

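Run:
```python
from fit import *
M=np.load("w7M.npy"); im=cv2.imread("pics/w7.png")
g=cv2.cvtColor(im,cv2.COLOR_BGR2GRAY)
for v in(60,120,200,215): print(v,g[v,292:326].tolist())
for u in(400,500): print(u,g[215:250,u].tolist())
f=lambda u,v:ray("wrist",M,u,v,.154)
a=np.radians(5.4);Rm=np.array([[np.cos(a),-np.sin(a)],[np.sin(a),np.cos(a)]])
for c in([.519,.2695],[.518,.265]):
  for q in([-.11,-.04],[-.101,-.04],[0,-.075],[0,-.066],[-.11,-.075]): print(c,q,np.round(px("wrist",M,[*(c+Rm@q),.154]),1))
```

```text
60 [215, 215, 214, 214, 215, 216, 202, 150, 101, 108, 131, 143, 145, 146, 147, 148, 149, 151, 152, 154, 156, 161, 167, 165, 151, 134, 138, 148, 153, 152, 152, 152, 152, 152]
120 [171, 212, 218, 216, 215, 215, 216, 217, 212, 177, 112, 104, 128, 143, 146, 147, 149, 150, 152, 153, 155, 157, 161, 166, 170, 162, 143, 135, 146, 154, 155, 155, 155, 155]
200 [134, 134, 135, 138, 162, 186, 189, 187, 185, 184, 184, 174, 143, 102, 106, 129, 142, 146, 147, 148, 151, 152, 155, 158, 159, 166, 171, 165, 144, 137, 149, 155, 156, 156]
215 [136, 135, 135, 135, 134, 136, 142, 145, 147, 147, 147, 146, 133, 107, 98, 120, 137, 144, 148, 147, 150, 152, 155, 156, 159, 163, 169, 170, 154, 136, 142, 154, 156, 151]
400 [80, 80, 80, 80, 80, 80, 80, 80, 80, 80, 80, 80, 82, 102, 126, 119, 107, 120, 136, 147, 151, 152, 151, 151, 151, 152, 152, 150, 144, 142, 143, 144, 143, 144, 144]
500 [79, 79, 80, 80, 78, 80, 79, 79, 79, 77, 87, 116, 122, 108, 109, 127, 141, 151, 153, 153, 153, 153, 152, 152, 151, 147, 140, 136, 136, 136, 135, 135, 135, 135, 135]
[0.519, 0.2695] [-0.11, -0.04] [306.5 192.1]
[0.519, 0.2695] [-0.101, -0.04] [322.5 191.7]
[0.519, 0.2695] [0, -0.075] [496.  244.4]
[0.519, 0.2695] [0, -0.066] [497.9 230.1]
[0.519, 0.2695] [-0.11, -0.075] [308.7 249.2]
[0.518, 0.265] [-0.11, -0.04] [304.3 199.7]
[0.518, 0.265] [-0.101, -0.04] [320.2 199.2]
[0.518, 0.265] [0, -0.075] [492.7 251.3]
[0.518, 0.265] [0, -0.066] [494.5 237.2]
[0.518, 0.265] [-0.11, -0.075] [306.6 256. ]
```

Run:
```python
from h import *
rows(pose([.4177,.2118,.17],5.4),op=.03,n=1)
```

```text
1 rows: [[0.0362,-0.0032,-0.0109,-1.68,-0.02,-0.07,0.03]]
```

Emit:
{"fn": "arm_command", "kwargs": {
  "plan": [
    [[0.006, 0.001, -0.006, -0.9, 0, 0, 0.03], [0.01, 0.001, -0.006, -0.8, 0, 0, 0.03], [0.01, 0, 0, 0, 0, 0, 0.03], [0, 0, 0, 0, 0, 0, 0.03]]
  ]
}}

```text
t: 12.88
tool_pos: [0.4294, 0.2139, 0.1846]
tool_rot: [1.151, 1.244, -1.13]
contact_force: [-0.3, -0.1, -0.8]
opening: 0.0301
```

Run:
```python
from h import *
print(T()[:3,3]);rows(pose([.4177,.2118,.139],5.4),op=.03,n=1)
```

```text
[0.42935081 0.21388379 0.18464396]
1 rows: [[0.0455,-0.0124,0.0012,-0.17,-0.18,-0.77,0.03]]
```

Emit:
{"fn": "arm_command", "kwargs": {
  "plan": [
    [[0, -0.011, 0, -0.2, -0.2, -0.7, 0.03], [0, -0.003, 0.001, 0, 0, 0, 0.03], [0, 0, 0, 0, 0, 0, 0.03]]
  ]
}}

```text
t: 13.13
tool_pos: [0.4166, 0.2128, 0.1864]
tool_rot: [1.139, 1.252, -1.136]
contact_force: [0.1, -0.1, 0.0]
opening: 0.0299
```

Run:
```python
from h import *
print(T()[:3,3]);rows(pose([.4177,.2118,.139],5.4),op=.03,n=1)
```

```text
[0.41664917 0.21284891 0.18639536]
1 rows: [[0.0474,0.0008,0.0011,0.12,0.02,-0.12,0.03]]
```

Emit:
{"fn": "arm_command", "kwargs": {
  "plan": [
    [[0.008, -0.001, 0, 0, 0, 0, 0.03], [0.008, -0.001, 0, 0, 0, 0, 0.03], [0.006, -0.001, 0, 0, 0, 0, 0.03], [0, 0, 0, 0, 0, 0, 0.03]]
  ]
}}

```text
t: 13.47
tool_pos: [0.4142, 0.2132, 0.1641]
tool_rot: [1.141, 1.25, -1.133]
contact_force: [-0.2, 0.3, 0.2]
opening: 0.0298
```

Run:
```python
from h import *
print(T()[:3,3]);rows(pose([.4177,.2118,.139],5.4),op=.03,n=1)
```

```text
[0.41419448 0.21317274 0.1641478 ]
1 rows: [[0.0252,0.0032,0.0017,0.17,-0.03,-0.34,0.03]]
```

Emit:
{"fn": "arm_command", "kwargs": {
  "plan": [
    [[0.006, 0.003, 0.002, 0.2, 0, -0.3, 0.03], [0.007, 0, 0, 0, 0, 0, 0.03], [0.007, 0, 0, 0, 0, 0, 0.03], [0, 0, 0, 0, 0, 0, 0.03]]
  ]
}}

```text
t: 13.8
tool_pos: [0.4173, 0.211, 0.1412]
tool_rot: [1.14, 1.253, -1.141]
contact_force: [-0.6, 0.5, 0.3]
opening: 0.03
```

Run:
```python
from fit import *
print(T()[:3,3],ctrl.get_obs()["contact_force"]);rows(pose([.4177,.2118,.139],5.4),op=.03,n=1)
M,im=snap("wrist","w8")
k=im[150:400,230:410,::-1]; cv2.imwrite("pics/w8c.png",cv2.resize(k,None,fx=2.4,fy=2.4,interpolation=cv2.INTER_CUBIC))
b=np.zeros((400,640),bool); b[235:]=1
for z in(.154,):
  for ps in([(rect(.11,.075,n=100),z)],[(rect(.101,.066,n=100),z)],[(rect(.11,.075,n=100),z),(rect(.101,.066,n=100),z)]): print(*fit(im,M,ps,(.518,.2715,5.4),b,span=(.004,.004,2)))
```

```text
[0.41734941 0.21097868 0.14120954] [-0.63017779  0.48311176  0.279801  ]
1 rows: [[0.0022,0.0004,-0.0008,-0.07,-0.01,0.06,0.03]]
[0.518  0.2735 5.3556] 0.23 [0.23]
[0.5166 0.274  5.6608] 0.2 [0.2]
[0.518  0.2724 5.382 ] 0.75 [0.37 0.38]
```

View pics/w8c.png

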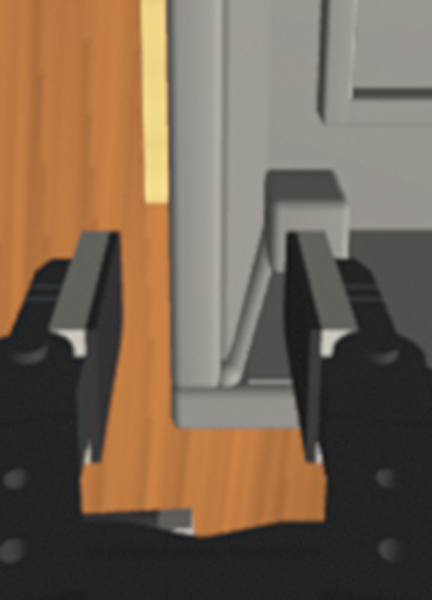

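Emit:
{"fn": "arm_command", "kwargs": {
  "plan": [
    [[0.0015, 0, 0, 0, 0, 0, 0.03], [0, 0, 0, 0, 0, 0, 0.018], [0, 0, 0, 0, 0, 0, 0.01], [0, 0, 0, 0, 0, 0, 0.004], [0, 0, 0, 0, 0, 0, 0.004], [0, 0, 0, 0, 0, 0, 0.004], [0, 0, 0, 0, 0, 0, 0.004]]
  ],
  "squeeze": 90
}}

```text
t: 14.43
tool_pos: [0.4173, 0.211, 0.1407]
tool_rot: [1.14, 1.252, -1.141]
contact_force: [-1.6, -0.5, 0.2]
opening: 0.0087
```

Run:
```python
from h import *
o=ctrl.get_obs();S=T();np.save("grip",S);print(S.round(4).tolist(),o["contact_force"],o["opening"],o["wrist_torque"])
a=np.radians(5.4);c=np.array([.518,.2722])
Rz=R.from_euler("z",a); B=np.eye(4);B[:3,:3]=Rz.as_matrix();B[:3,3]=[*c,.130]  # tray_mid frame
np.save("tray",B)
piv=(B@[.083,.048,-.024,1])[:3]
d=Rz.apply([.083,.048,0]); d/=np.linalg.norm(d)   # toward pivot from centre
ax=np.cross([0,0,1.],d)*1.0
ax=-ax if False else ax
# rotating about ax by +th: point at -d from pivot: ax x (-d) = -(z x d) x d = +z?
print("lift dir",np.cross(ax,-d))
def G(th,lift=0):
    Rr=R.from_rotvec(ax*np.radians(th)).as_matrix(); M=np.eye(4);M[:3,:3]=Rr@S[:3,:3]; M[:3,3]=piv+Rr@(S[:3,3]-piv)+[0,0,lift]; return M
P=S
for th in(1,2,3,4,5,6,7,8):
    N=G(th);rows(N,n=1,S=P,op=.004);P=N
```

```text
[[-0.0006, 0.9956, 0.0934, 0.4173], [-0.0001, 0.0934, -0.9956, 0.211], [-1.0, -0.0006, 0.0001, 0.1407], [0.0, 0.0, 0.0, 1.0]] [-1.60916878 -0.49324433  0.24939052] 0.008657722477305797 [-0.05713204 -0.11990839 -0.0001297 ]
lift dir [ 0. -0.  1.]
1 rows: [[-0.0037,0.0006,-0.0003,0.0,-0.5,-0.87,0.004]]
1 rows: [[-0.0037,0.0006,-0.0003,0.0,-0.5,-0.87,0.004]]
1 rows: [[-0.0037,0.0006,-0.0003,0.0,-0.5,-0.87,0.004]]
1 rows: [[-0.0037,0.0006,-0.0003,0.0,-0.5,-0.87,0.004]]
1 rows: [[-0.0037,0.0006,-0.0003,0.0,-0.5,-0.87,0.004]]
1 rows: [[-0.0037,0.0006,-0.0003,0.0,-0.5,-0.87,0.004]]
1 rows: [[-0.0037,0.0006,-0.0003,0.0,-0.5,-0.87,0.004]]
1 rows: [[-0.0037,0.0006,-0.0003,0.0,-0.5,-0.87,0.004]]
```

Emit:
{"fn": "arm_command", "kwargs": {
  "plan": [
    [[-0.002, 0.0003, 0, 0, -0.25, -0.45, 0.004], [-0.002, 0.0003, 0, 0, -0.25, -0.45, 0.004], [-0.002, 0.0003, 0, 0, -0.25, -0.45, 0.004], [-0.002, 0.0003, 0, 0, -0.25, -0.45, 0.004], [0, 0, 0, 0, 0, 0, 0.004]]
  ]
}}

```text
t: 14.85
tool_pos: [0.4191, 0.2114, 0.1498]
tool_rot: [1.11, 1.261, -1.174]
contact_force: [-1.9, -1.1, 1.7]
opening: 0.0089
```

```bash
cat > peel.py <<'E'
from h import *
import sys
S=np.load("grip.npy");B=np.load("tray.npy")
o=ctrl.get_obs();C=T();D=C@np.linalg.inv(S); print("F",o["contact_force"].round(1),"Tq",o["wrist_torque"].round(2),o["opening"],"rot",np.degrees(R.from_matrix(D[:3,:3]).as_rotvec()).round(2))
for q in((-.083,-.048),(.083,-.048),(-.083,.048),(.083,.048)):
    p=(B@[*q,-.024,1]);print(q,((D@p)-p)[:3].round(4))
d=B[:3,:3]@[.083,.048,0]; d/=np.linalg.norm(d); piv=(B@[.083,.048,-.024,1])[:3]; ax=np.cross([0,0,1.],d)
th,n=float(sys.argv[1]),int(sys.argv[2]); lift=float(sys.argv[3]) if len(sys.argv)>3 else 0
Rr=R.from_rotvec(ax*np.radians(th)).as_matrix(); M=np.eye(4);M[:3,:3]=Rr@S[:3,:3];M[:3,3]=piv+Rr@(S[:3,3]-piv)+[0,0,lift]
rows(M,n=n,op=.004)
E
python3 peel.py 5 6
```

```text
F [-1.9 -1.1  1.7] Tq [ 0.02  0.21 -0.01] 0.008925625927125064 rot [-1.24  1.81 -0.01]
(-0.083, -0.048) [ 0.0007 -0.0004  0.0083]
(0.083, -0.048) [ 0.0006 -0.0005  0.0027]
(-0.083, 0.048) [ 0.0007 -0.0004  0.0065]
(0.083, 0.048) [ 0.0006 -0.0005  0.0009]
6 rows: [[-0.0016,0.0002,-0.0003,-0.0,-0.24,-0.4,0.004],[-0.0016,0.0002,-0.0003,-0.0,-0.24,-0.4,0.004],[-0.0016,0.0002,-0.0002,-0.0,-0.24,-0.4,0.004],[-0.0016,0.0002,-0.0002,-0.0,-0.24,-0.4,0.004],[-0.0016,0.0002,-0.0002,-0.0,-0.24,-0.4,0.004],[-0.0016,0.0001,-0.0002,-0.0,-0.24,-0.4,0.004]]
```

Emit:
{"fn": "arm_command", "kwargs": {
  "plan": [
    [[-0.0014, 0, -0.0003, 0, -0.25, -0.4, 0.004], [-0.0014, 0, -0.0003, 0, -0.25, -0.4, 0.004], [-0.0014, 0, -0.0002, 0, -0.25, -0.4, 0.004], [-0.0014, 0, -0.0002, 0, -0.25, -0.4, 0.004], [-0.0014, 0, -0.0002, 0, -0.25, -0.4, 0.004], [0, 0, 0, 0, 0, 0, 0.004]]
  ]
}}

```text
t: 15.35
tool_pos: [0.4205, 0.2134, 0.1594]
tool_rot: [1.074, 1.268, -1.211]
contact_force: [-3.7, -1.1, 1.2]
opening: 0.0088
```

```bash
python3 peel.py 7 6
```

```text
F [-3.7 -1.1  1.2] Tq [-0.03  0.06 -0.02] 0.008831896217773486 rot [-2.76  3.77 -0.05]
(-0.083, -0.048) [0.0008 0.0006 0.0171]
(0.083, -0.048) [0.0005 0.0002 0.0055]
(-0.083, 0.048) [0.0008 0.0005 0.0131]
(0.083, 0.048) [0.0004 0.0001 0.0014]
6 rows: [[-0.0012,0.0002,-0.0001,-0.01,-0.19,-0.34,0.004],[-0.0012,0.0002,-0.0001,-0.01,-0.19,-0.34,0.004],[-0.0012,0.0002,-0.0001,-0.01,-0.19,-0.34,0.004],[-0.0012,0.0002,-0.0001,-0.01,-0.19,-0.34,0.004],[-0.0012,0.0002,-0.0001,-0.01,-0.19,-0.34,0.004],[-0.0012,0.0002,-0.0001,-0.01,-0.19,-0.34,0.004]]
```

```bash
python3 peel.py 5.2 6 .012
```

```text
F [-3.7 -1.1  1.2] Tq [-0.03  0.06 -0.02] 0.008831896217773486 rot [-2.76  3.77 -0.05]
(-0.083, -0.048) [0.0008 0.0006 0.0171]
(0.083, -0.048) [0.0005 0.0002 0.0055]
(-0.083, 0.048) [0.0008 0.0005 0.0131]
(0.083, 0.048) [0.0004 0.0001 0.0014]
6 rows: [[-0.0021,-0.0001,0.0001,-0.01,-0.04,-0.08,0.004],[-0.0021,-0.0001,0.0001,-0.01,-0.04,-0.08,0.004],[-0.0021,-0.0001,0.0001,-0.01,-0.04,-0.08,0.004],[-0.0021,-0.0001,0.0001,-0.01,-0.04,-0.08,0.004],[-0.0021,-0.0001,0.0001,-0.01,-0.04,-0.08,0.004],[-0.0021,-0.0001,0.0001,-0.01,-0.04,-0.08,0.004]]
```

Emit:
{"fn": "arm_command", "kwargs": {
  "plan": [
    [[-0.002, 0, 0, 0, 0, -0.1, 0.004], [-0.002, 0, 0, 0, 0, -0.1, 0.004], [-0.002, 0, 0, 0, 0, -0.1, 0.004], [-0.002, 0, 0, 0, 0, -0.1, 0.004], [-0.002, 0, 0, 0, 0, 0, 0.004], [-0.002, 0, 0, 0, 0, 0, 0.004], [0, 0, 0, 0, 0, 0, 0.004]]
  ]
}}

```text
t: 15.93
tool_pos: [0.4217, 0.2138, 0.1707]
tool_rot: [1.07, 1.272, -1.217]
contact_force: [1.0, -0.7, -1.3]
opening: 0.0087
```

```bash
python3 peel.py 4 4 .06
python3 - <<'E'
from h import *
for cam in("scene","top"):
    M,im=snap(cam,cam+"9"); marks(cam,M,["tray_mid","tray_corner0","stack_rim"],4)
E
```

```text
F [ 1.  -0.7 -1.3] Tq [-0.34  0.02 -0.02] 0.008655585793394002 rot [-2.86  4.19 -0.07]
(-0.083, -0.048) [0.0018 0.0009 0.0282]
(0.083, -0.048) [0.0013 0.0004 0.0154]
(-0.083, 0.048) [0.0018 0.0008 0.0241]
(0.083, 0.048) [0.0013 0.0003 0.0113]
4 rows: [[-0.0111,-0.0014,0.0007,-0.02,0.11,0.25,0.004],[-0.0111,-0.0013,0.0007,-0.02,0.11,0.25,0.004],[-0.0111,-0.0013,0.0006,-0.02,0.11,0.25,0.004],[-0.0111,-0.0012,0.0006,-0.02,0.11,0.25,0.004]]
scene tray_mid ([np.float64(0.6756), np.float64(-0.0815), np.float64(0.0008)], 0.7) ([np.float64(0.5231), np.float64(0.2685), np.float64(0.1447)], 0.65)
scene tray_corner0 ([np.float64(0.6298), np.float64(0.2163), np.float64(0.1572)], 0.94) ([np.float64(0.6208), np.float64(0.3524), np.float64(0.1479)], 0.71) ([np.float64(0.4116), np.float64(0.3365), np.float64(0.1777)], 0.66) ([np.float64(0.4222), np.float64(0.1911), np.float64(0.1887)], 0.66)
scene stack_rim ([np.float64(0.5147), np.float64(0.2682), np.float64(0.1303)], 0.87)
top tray_mid ([np.float64(0.5217), np.float64(0.2676), np.float64(0.1468)], 0.94)
top tray_corner0 ([np.float64(0.4217), np.float64(0.1944), np.float64(0.1863)], 0.6) ([np.float64(0.6205), np.float64(0.3493), np.float64(0.1478)], 0.58) ([np.float64(0.6402), np.float64(0.2098), np.float64(0.1602)], 0.58)
top stack_rim ([np.float64(0.4215), np.float64(0.193), np.float64(0.1874)], 0.59)
```

```bash
python3 peel.py 5.1 6 .05|tail -1
```

```text
6 rows: [[-0.0065,-0.0007,0.0004,-0.01,-0.02,0.0,0.004],[-0.0065,-0.0007,0.0004,-0.01,-0.02,0.0,0.004],[-0.0065,-0.0007,0.0004,-0.01,-0.02,0.0,0.004],[-0.0065,-0.0007,0.0004,-0.01,-0.02,0.0,0.004],[-0.0065,-0.0007,0.0004,-0.01,-0.02,0.0,0.004],[-0.0065,-0.0007,0.0004,-0.01,-0.02,0.0,0.004]]
```

Emit:
{"fn": "arm_command", "kwargs": {
  "plan": [
    [[-0.005, -0.0006, 0.0004, 0, 0, 0, 0.004], [-0.006, -0.0006, 0.0004, 0, 0, 0, 0.004], [-0.007, -0.0006, 0.0004, 0, 0, 0, 0.004], [-0.007, -0.0006, 0.0004, 0, 0, 0, 0.004], [-0.007, -0.0006, 0.0004, 0, 0, 0, 0.004], [-0.007, -0.0006, 0.0004, 0, 0, 0, 0.004], [0, 0, 0, 0, 0, 0, 0.004]]
  ]
}}

```text
t: 16.92
tool_pos: [0.4219, 0.2146, 0.2154]
tool_rot: [1.074, 1.274, -1.211]
contact_force: [-0.3, 1.1, -1.1]
opening: 0.0086
```

```bash
python3 peel.py 5.1 4 .09
python3 - <<'E'
from h import *
for cam in("scene","top"):
    M,im=snap(cam,cam+"10"); marks(cam,M,["tray_mid","tray_corner0","stack_rim"],4)
E
```

```text
F [-0.3  1.1 -1.1] Tq [-0.01  0.04  0.02] 0.008598025928024396 rot [-2.57  4.    0.02]
(-0.083, -0.048) [0.0021 0.002  0.073 ]
(0.083, -0.048) [0.0017 0.0018 0.0608]
(-0.083, 0.048) [0.0019 0.0019 0.0693]
(0.083, 0.048) [0.0015 0.0017 0.0571]
4 rows: [[-0.0085,-0.001,0.0006,0.01,-0.09,-0.05,0.004],[-0.0085,-0.001,0.0006,0.01,-0.09,-0.05,0.004],[-0.0085,-0.001,0.0006,0.01,-0.09,-0.05,0.004],[-0.0085,-0.001,0.0007,0.01,-0.09,-0.05,0.004]]
scene tray_mid ([np.float64(0.5215), np.float64(0.2731), np.float64(0.1916)], 0.79)
scene tray_corner0 ([np.float64(0.4242), np.float64(0.1956), np.float64(0.2326)], 0.83) ([np.float64(0.6198), np.float64(0.3559), np.float64(0.1994)], 0.7) ([np.float64(0.633), np.float64(0.2164), np.float64(0.2045)], 0.69)
scene stack_rim ([np.float64(0.5134), np.float64(0.2694), np.float64(0.1287)], 0.75) ([np.float64(0.676), np.float64(-0.0796), np.float64(0.0009)], 0.17)
top tray_mid ([np.float64(0.5175), np.float64(0.2703), np.float64(0.1882)], 0.62)
top tray_corner0 ([np.float64(0.6347), np.float64(0.2116), np.float64(0.1995)], 0.95) ([np.float64(0.6213), np.float64(0.3504), np.float64(0.1899)], 0.59) ([np.float64(0.4212), np.float64(0.1973), np.float64(0.2292)], 0.57) ([np.float64(0.5229), np.float64(0.2685), np.float64(0.1875)], 0.38)
top stack_rim
```

```bash
cat > fit6.py <<'E'
from fit import *
H=np.array(calibration("wrist")["hand_eye"])
def P3(Q,z): return np.c_[Q,np.full(len(Q),z)]
MODEL=np.r_[P3(rect(.11,.075,n=120,sk=.06),.024),P3(rect(.101,.066,n=120,sk=.08),.024),P3(rect(.034,.022,.04,n=50,sk=.05),-.011),P3(rect(.034,.022,-.04,n=50,sk=.05),-.011)]
def fit6(im,G0,b,tol=6.):
    # G0: tray_mid frame in tool frame; returns refined
    E=cv2.Canny(cv2.cvtColor(im,cv2.COLOR_RGB2GRAY),25,70); E[b]=0
    D=cv2.distanceTransform(255-E,cv2.DIST_L2,5); Hi=np.linalg.inv(H)
    def dist(x):
        G=np.eye(4);G[:3,:3]=G0[:3,:3]@R.from_rotvec(x[3:]*.1).as_matrix();G[:3,3]=G0[:3,3]+x[:3]*.01
        W=MODEL@G[:3,:3].T+G[:3,3]; u,v=proj(W,Hi)
        ok=(u>1)&(u<638)&(v>1)&(v<398); ok[ok]&=~b[v[ok].astype(int),u[ok].astype(int)]
        d=cv2.remap(D,np.clip(u,0,639).astype(np.float32)[:,None],np.clip(v,0,399).astype(np.float32)[:,None],cv2.INTER_LINEAR).ravel()
        return d[ok],G
    x=np.zeros(6)
    for t in(12,tol,3.):
        f=lambda x:np.minimum(dist(x)[0],t).mean()+.002*(x**2).sum()
        for _ in range(3): x=minimize(f,x,method="Powell",options=dict(xtol=1e-4,ftol=1e-5)).x
    d,G=dist(x); return G,np.minimum(d,4).mean(),len(d),x
E
cat > chk.py <<'E'
from fit6 import *
import os
S=np.load("grip.npy");B=np.load("tray.npy"); G0=np.linalg.inv(S)@B
b=np.zeros((400,640),bool); b[238:,:]=1
# calibration image w8 (level tray, before grip): pose of tool then
S8=pose([.4173,.2110,.1412],5.37)
G8,c,n,x=fit6(cv2.imread("pics/w8.png")[:,:,::-1],np.linalg.inv(S8)@B,b); print("w8",c,n)
e=R.from_matrix(S8[:3,:3]@G8[:3,:3]).as_euler("xyz",degrees=True); print((S8@G8)[:3,3].round(4),e.round(2))
C=T();M,im=snap("wrist","w11")
for sag in(0,4):
    Gs=G0.copy(); r=R.from_matrix(C[:3,:3]); 
    # sag about tray y through grasp point
    g=np.array([-.1055,-.05,.012]); Rs=R.from_euler("y",sag,degrees=True).as_matrix()
    L=np.eye(4);L[:3,:3]=Rs;L[:3,3]=g-Rs@g; Gs=G0@L
    G,c,n,x=fit6(im,Gs,b); W=C@G
    print(sag,"cost",round(c,2),n,"pos",W[:3,3].round(4),"rpy",R.from_matrix(W[:3,:3]).as_euler("xyz",degrees=True).round(2), "rel",R.from_matrix(G0[:3,:3].T@G[:3,:3]).as_euler("xyz",degrees=True).round(2),(G[:3,3]-G0[:3,3]).round(4))
E
python3 - <<'E'
import h
M,im=h.snap("wrist","x")
E
python3 chk.py
```

```text
w8 0.89884156 469
[0.5181 0.2704 0.1282] [ 6.03 -0.24  5.39]
0 cost 0.68 475 pos [0.5185 0.2721 0.1868] rpy [-2.43  5.96  5.27] rel [-0.16  1.45  0.01] [ 0.0046 -0.0014  0.002 ]
4 cost 0.83 471 pos [0.5178 0.2728 0.1886] rpy [-2.66  7.44  4.99] rel [-0.37  2.95 -0.21] [ 0.0028 -0.0021  0.0013]
```

```bash
cat >> h.py <<'E'
def tilted(p,yaw,pitch,roll=0):
    M=pose(p,yaw); Z=R.from_euler("z",yaw,degrees=True)
    M[:3,:3]=(Z*R.from_euler("xyz",[roll,pitch,0],degrees=True)*Z.inv()).as_matrix()@M[:3,:3]; return M
E
python3 - <<'E'
from h import *
A=tilted([.422,.2146,.265],5.4,-2.5); rows(A,n=5,op=.004)
rows(tilted([.4344,-.08,.265],9,-2.5),n=14,S=A,op=.004)
E
```

```text
5 rows: [[-0.0105,-0.0005,0.0003,0.0,0.45,1.41,0.004],[-0.0105,-0.0003,0.0002,0.0,0.45,1.41,0.004],[-0.0105,-0.0,0.0002,0.0,0.45,1.41,0.004],[-0.0105,0.0002,0.0001,0.0,0.45,1.41,0.004],[-0.0105,0.0005,-0.0,0.0,0.45,1.41,0.004]]
14 rows: [[-0.0,-0.0011,0.021,-0.26,0.01,0.0,0.004],[-0.0001,-0.0012,0.021,-0.26,0.01,0.0,0.004],[-0.0001,-0.0013,0.021,-0.26,0.01,0.0,0.004],[-0.0001,-0.0014,0.021,-0.26,0.01,0.0,0.004],[-0.0001,-0.0015,0.021,-0.26,0.01,0.0,0.004],[-0.0001,-0.0016,0.021,-0.26,0.01,0.0,0.004],[-0.0001,-0.0017,0.021,-0.26,0.01,0.0,0.004],[-0.0001,-0.0018,0.021,-0.26,0.01,0.0,0.004],[-0.0001,-0.0019,0.021,-0.26,0.01,0.0,0.004],[-0.0001,-0.0019,0.021,-0.26,0.01,0.0,0.004],[-0.0001,-0.002,0.021,-0.26,0.01,0.0,0.004],[-0.0001,-0.0021,0.021,-0.26,0.01,0.0,0.004],[-0.0001,-0.0022,0.0209,-0.26,0.01,0.0,0.004],[-0.0001,-0.0023,0.0209,-0.26,0.01,0.0,0.004]]
```

Emit:
{"fn": "arm_command", "kwargs": {
  "plan": [
    [[-0.01, -0.0005, 0.0003, 0, 0, 0, 0.004], [-0.012, -0.0005, 0.0003, 0, 0.4, 1, 0.004], [-0.012, 0, 0, 0, 0.4, 1.5, 0.004], [-0.012, 0, 0, 0, 0.4, 1.5, 0.004], [-0.01, 0, 0, 0, 0.5, 1.5, 0.004], [0, 0, 0, 0, 0.5, 1.5, 0.004], [0, 0, 0, 0, 0, 0, 0.004]]
  ],
  "squeeze": 120
}}

```text
t: 18.0
tool_pos: [0.4233, 0.2157, 0.2772]
tool_rot: [1.171, 1.214, -1.094]
contact_force: [0.6, 0.5, -1.2]
opening: 0.0074
```

Run:
```python
from h import *
print(T()[:3,3]);rows(tilted([.422,.2146,.265],5.4,-2.5),n=1,op=.004)
rows(tilted([.4344,-.08,.265],9,-2.5),n=12,op=.004)
```

```text
[0.42330033 0.2157302  0.27715387]
1 rows: [[0.012,-0.0021,0.001,0.03,-0.19,-0.85,0.004]]
12 rows: [[0.0008,-0.0015,0.0246,-0.3,-0.0,-0.07,0.004],[0.0008,-0.0016,0.0246,-0.3,-0.0,-0.07,0.004],[0.0009,-0.0017,0.0246,-0.3,-0.0,-0.07,0.004],[0.0009,-0.0018,0.0246,-0.3,-0.0,-0.07,0.004],[0.0009,-0.002,0.0246,-0.3,-0.0,-0.07,0.004],[0.0009,-0.0021,0.0246,-0.3,-0.0,-0.07,0.004],[0.0009,-0.0022,0.0246,-0.3,-0.0,-0.07,0.004],[0.0009,-0.0024,0.0246,-0.3,-0.0,-0.07,0.004],[0.0009,-0.0025,0.0245,-0.3,-0.0,-0.07,0.004],[0.0009,-0.0026,0.0245,-0.3,-0.0,-0.07,0.004],[0.0009,-0.0027,0.0245,-0.3,-0.0,-0.07,0.004],[0.0009,-0.0029,0.0245,-0.3,-0.0,-0.07,0.004]]
```

Emit:
{"fn": "arm_command", "kwargs": {
  "plan": [
    [[0, -0.001, 0.012, -0.3, 0, 0, 0.004], [0, -0.0015, 0.022, -0.3, 0, -0.1, 0.004], [0, -0.0018, 0.026, -0.3, 0, -0.1, 0.004], [0, -0.002, 0.026, -0.3, 0, -0.1, 0.004], [0, -0.002, 0.026, -0.3, 0, -0.1, 0.004], [0, -0.002, 0.026, -0.3, 0, -0.1, 0.004], [0, -0.002, 0.026, -0.3, 0, -0.1, 0.004], [0, -0.0022, 0.026, -0.3, 0, -0.1, 0.004], [0, -0.0023, 0.026, -0.3, 0, -0.1, 0.004], [0, -0.0025, 0.026, -0.3, 0, 0, 0.004], [0, -0.0025, 0.022, -0.3, 0, 0, 0.004], [0, -0.0025, 0.016, -0.3, 0, 0, 0.004], [0, 0, 0.008, 0, 0, 0, 0.004], [0, 0, 0, 0, 0, 0, 0.004], [0, 0, 0, 0, 0, 0, 0.004]]
  ]
}}

```text
t: 19.25
tool_pos: [0.4334, -0.0858, 0.2751]
tool_rot: [1.113, 1.247, -1.051]
contact_force: [0.5, 0.5, -2.6]
opening: 0.0075
```

```bash
cat > fitm.py <<'E'
from fit6 import *
from scipy.optimize import least_squares
def fitm(views,W0,t=.012,model=MODEL,prior=1.):
    # views: (im,M,calib,mask) ; W0 tray_mid in world; cost in mm
    pre=[]
    for im,M,c,b in views:
        E=cv2.Canny(cv2.cvtColor(im,cv2.COLOR_RGB2GRAY),25,70); E[b]=0
        pre.append((cv2.distanceTransform(255-E,cv2.DIST_L2,5),np.linalg.inv(M),c,b))
    def ds(x):
        G=np.eye(4);G[:3,:3]=W0[:3,:3]@R.from_rotvec(x[3:6]*.1).as_matrix();G[:3,3]=W0[:3,3]+x[:3]*.01
        W=model@G[:3,:3].T+G[:3,3]; out=[]
        for D,Mi,c,b in pre:
            q=W@Mi[:3,:3].T+Mi[:3,3]; u=c["fx"]*q[:,0]/q[:,2]+c["cx"];v=c["fy"]*q[:,1]/q[:,2]+c["cy"]
            ok=(u>1)&(u<638)&(v>1)&(v<398)&(q[:,2]>.02); ok[ok]&=~b[v[ok].astype(int),u[ok].astype(int)]
            d=cv2.remap(D,np.clip(u,0,639).astype(np.float32)[:,None],np.clip(v,0,399).astype(np.float32)[:,None],cv2.INTER_LINEAR).ravel()
            out.append((d*q[:,2]/c["fx"])[ok]*1e3)
        return out,G
    x=np.zeros(6)
    for tt in(12,6,4):
        f=lambda x:sum(np.minimum(o,tt).mean() for o in ds(x)[0] if len(o)>30)+.002*(x**2).sum()
        for _ in range(2): x=minimize(f,x,method="Powell",options=dict(xtol=1e-4,ftol=1e-5)).x
    o,G=ds(x); return G,[round(float(np.minimum(k,4).mean()),2) for k in o],[len(k) for k in o]
def show(n,G,c,k): print(n,"pos",G[:3,3].round(4),"rpy",R.from_matrix(G[:3,:3]).as_euler("xyz",degrees=True).round(2),c,k)
E
cat > meas.py <<'E'
from fitm import *
import sys
o=ctrl.get_obs();C=T();print(C[:3,3].round(4),"F",o["contact_force"].round(1),o["opening"])
S=np.load("grip.npy");B=np.load("tray.npy");G0=np.linalg.inv(S)@B
V={}
for cam in("wrist","scene","top"):
    M,im=snap(cam,cam+sys.argv[1]); b=np.zeros((400,640),bool)
    if cam=="wrist": b[238:]=1
    V[cam]=(im,M,calibration(cam),b)
    marks(cam,M,["tray_mid","tray_corner0"],4)
g=np.array([-.1055,-.05,.012])
for sag in(1.,3.5):
    Rs=R.from_euler("y",sag,degrees=True).as_matrix(); L=np.eye(4);L[:3,:3]=Rs;L[:3,3]=g-Rs@g
    W0=C@G0@L
    for n in(("wrist","scene","top"),("scene","top"),("wrist",),("wrist","scene")):
        show(f"{sag} {n}",*fitm([V[k] for k in n],W0))
E
python3 meas.py 12
```

```text
[ 0.4334 -0.0858  0.2751] F [ 0.5  0.5 -2.6] 0.007481993443359791
wrist tray_mid ([np.float64(0.5325), np.float64(-0.0178), np.float64(0.2705)], 0.84)
wrist tray_corner0 ([np.float64(0.438), np.float64(-0.1024), np.float64(0.2908)], 0.71)
scene tray_mid ([np.float64(0.5329), np.float64(-0.0196), np.float64(0.2659)], 0.77)
scene tray_corner0 ([np.float64(0.437), np.float64(-0.1067), np.float64(0.2929)], 0.8) ([np.float64(0.6207), np.float64(0.0685), np.float64(0.2862)], 0.58) ([np.float64(0.6429), np.float64(-0.0657), np.float64(0.2891)], 0.55) ([np.float64(0.4149), np.float64(0.0338), np.float64(0.2884)], 0.55)
top tray_mid ([np.float64(0.5343), np.float64(-0.0225), np.float64(0.2647)], 0.64)
top tray_corner0 ([np.float64(0.6482), np.float64(-0.0754), np.float64(0.2888)], 0.93) ([np.float64(0.4092), np.float64(0.0321), np.float64(0.2848)], 0.86) ([np.float64(0.6234), np.float64(0.0673), np.float64(0.2868)], 0.71)
1.0 ('wrist', 'scene', 'top') pos [ 0.5302 -0.0198  0.2634] rpy [-0.53 -0.16  9.31] [0.54, 1.7, 1.81] [479, 1360, 1360]
1.0 ('scene', 'top') pos [ 0.5316 -0.0204  0.2639] rpy [-0.54  0.76 10.13] [1.54, 1.79] [1360, 1360]
1.0 ('wrist',) pos [ 0.5293 -0.0198  0.2643] rpy [-1.32 -1.01  9.34] [0.5] [477]
1.0 ('wrist', 'scene') pos [ 0.5292 -0.0199  0.2639] rpy [-0.89 -0.64  9.33] [0.51, 1.78] [478, 1360]
3.5 ('wrist', 'scene', 'top') pos [ 0.5301 -0.0198  0.2634] rpy [-0.57 -0.17  9.29] [0.54, 1.7, 1.81] [478, 1360, 1360]
3.5 ('scene', 'top') pos [ 0.5316 -0.0203  0.2639] rpy [-0.53  0.83 10.12] [1.54, 1.79] [1360, 1360]
3.5 ('wrist',) pos [ 0.5296 -0.02    0.2643] rpy [0.24 0.65 9.31] [0.53] [476]
3.5 ('wrist', 'scene') pos [ 0.53   -0.0197  0.2633] rpy [-0.87 -0.    9.32] [0.53, 1.71] [478, 1360]
```

```bash
cat > fin.py <<'E'
from h import *
import sys
if len(sys.argv)>1:  # save rel from measured W: x y z r p y
    v=list(map(float,sys.argv[1:7])); W=np.eye(4);W[:3,3]=v[:3];W[:3,:3]=R.from_euler("xyz",v[3:],degrees=True).as_matrix()
    np.save("rel",np.linalg.inv(T())@W)
Gr=np.load("rel.npy")
def tgt(z): 
    W=np.eye(4);W[:3,:3]=R.from_euler("z",12.8,degrees=True).as_matrix();W[:3,3]=[.5385,-.3088,z]; return W@np.linalg.inv(Gr)
W=T()@Gr; print("tray now",W[:3,3].round(4),R.from_matrix(W[:3,:3]).as_euler("xyz",degrees=True).round(2))
if W[1,3]>-.29: rows(tgt(W[2,3]),n=12,op=.004)
rows(tgt(.164),n=6,op=.004); rows(tgt(.164),n=1,op=.004)
E
python3 fin.py .5302 -.0198 .2636 -.6 0 9.35
```

```text
tray now [ 0.5302 -0.0198  0.2636] [-0.6   0.    9.35]
12 rows: [[-0.0001,-0.003,0.0244,-0.28,0.06,-0.0,0.004],[-0.0001,-0.0031,0.0244,-0.28,0.06,-0.0,0.004],[-0.0001,-0.0033,0.0244,-0.28,0.06,-0.0,0.004],[-0.0001,-0.0034,0.0244,-0.28,0.06,-0.0,0.004],[-0.0002,-0.0035,0.0243,-0.28,0.06,-0.0,0.004],[-0.0002,-0.0036,0.0243,-0.28,0.06,-0.0,0.004],[-0.0002,-0.0037,0.0243,-0.28,0.06,-0.0,0.004],[-0.0003,-0.0039,0.0243,-0.28,0.06,-0.0,0.004],[-0.0003,-0.004,0.0243,-0.28,0.06,-0.0,0.004],[-0.0003,-0.0041,0.0242,-0.28,0.06,-0.0,0.004],[-0.0003,-0.0042,0.0242,-0.28,0.06,-0.0,0.004],[-0.0004,-0.0044,0.0242,-0.28,0.06,-0.0,0.004]]
6 rows: [[0.0165,-0.0069,0.0488,-0.57,0.13,-0.0,0.004],[0.0163,-0.0074,0.0487,-0.57,0.13,-0.0,0.004],[0.0162,-0.0079,0.0487,-0.57,0.13,-0.0,0.004],[0.0161,-0.0083,0.0487,-0.57,0.13,-0.0,0.004],[0.016,-0.0088,0.0486,-0.57,0.13,-0.0,0.004],[0.0159,-0.0093,0.0486,-0.57,0.13,-0.0,0.004]]
1 rows: [[0.0988,-0.0413,0.2926,-3.42,0.77,-0.01,0.004]]
```

Emit:
{"fn": "arm_command", "kwargs": {
  "plan": [
    [[0, -0.002, 0.012, -0.3, 0, 0, 0.004], [0, -0.003, 0.022, -0.3, 0.1, 0, 0.004], [0, -0.003, 0.026, -0.3, 0.1, 0, 0.004], [0, -0.0035, 0.026, -0.3, 0.1, 0, 0.004], [0, -0.0035, 0.026, -0.3, 0.1, 0, 0.004], [0, -0.0035, 0.026, -0.3, 0.1, 0, 0.004], [0, -0.004, 0.026, -0.3, 0.1, 0, 0.004], [0, -0.004, 0.026, -0.3, 0.1, 0, 0.004], [0, -0.004, 0.026, -0.3, 0.1, 0, 0.004], [0, -0.004, 0.026, -0.3, 0, 0, 0.004], [0, -0.004, 0.022, -0.3, 0, 0, 0.004], [0, -0.004, 0.014, 0, 0, 0, 0.004], [0, -0.002, 0.008, 0, 0, 0, 0.004], [0, 0, 0, 0, 0, 0, 0.004], [0, 0, 0, 0, 0, 0, 0.004]]
  ]
}}

```text
t: 20.95
tool_pos: [0.4495, -0.3856, 0.2715]
tool_rot: [1.07, 1.283, -0.99]
contact_force: [-0.2, -0.3, -1.1]
opening: 0.0073
```

```bash
python3 fin.py
```

```text
tray now [ 0.5414 -0.3133  0.2608] [ 1.000e-02 -2.300e-01  1.332e+01]
6 rows: [[0.016,-0.0012,-0.0009,0.09,-0.01,-0.04,0.004],[0.016,-0.0012,-0.0009,0.09,-0.01,-0.04,0.004],[0.016,-0.0012,-0.0009,0.09,-0.01,-0.04,0.004],[0.016,-0.0012,-0.0009,0.09,-0.01,-0.04,0.004],[0.016,-0.0012,-0.0009,0.09,-0.01,-0.04,0.004],[0.016,-0.0012,-0.0009,0.09,-0.01,-0.04,0.004]]
1 rows: [[0.0961,-0.0075,-0.0052,0.52,-0.03,-0.23,0.004]]
```

Emit:
{"fn": "arm_command", "kwargs": {
  "plan": [
    [[0.01, -0.0012, -0.001, 0.1, 0, 0, 0.004], [0.014, -0.0012, -0.001, 0.1, 0, 0, 0.004], [0.014, -0.0012, -0.001, 0.1, 0, 0, 0.004], [0.014, -0.0012, -0.001, 0.1, 0, 0, 0.004], [0.014, -0.0012, -0.001, 0.1, 0, 0, 0.004], [0.012, -0.0012, 0, 0, 0, 0, 0.004], [0.006, 0, 0, 0, 0, 0, 0.004], [0, 0, 0, 0, 0, 0, 0.004], [0, 0, 0, 0, 0, 0, 0.004]]
  ]
}}

```text
t: 21.7
tool_pos: [0.4453, -0.3703, 0.1769]
tool_rot: [1.074, 1.287, -0.989]
contact_force: [-0.1, -0.4, -1.0]
opening: 0.0076
```

```bash
python3 fin.py; python3 meas.py 14
```

```text
tray now [ 0.5372 -0.2981  0.1663] [ 0.32 -0.18 13.25]
6 rows: [[0.0002,-0.0003,0.0016,0.07,-0.06,-0.03,0.004],[0.0002,-0.0003,0.0016,0.07,-0.06,-0.03,0.004],[0.0002,-0.0003,0.0016,0.07,-0.06,-0.03,0.004],[0.0003,-0.0003,0.0016,0.07,-0.06,-0.03,0.004],[0.0003,-0.0003,0.0016,0.07,-0.06,-0.03,0.004],[0.0003,-0.0003,0.0016,0.07,-0.06,-0.03,0.004]]
1 rows: [[0.0015,-0.0017,0.0098,0.44,-0.34,-0.18,0.004]]
[ 0.4453 -0.3703  0.1769] F [-0.1 -0.4 -1. ] 0.007589088341474481
wrist tray_mid ([np.float64(0.5389), np.float64(-0.2976), np.float64(0.1696)], 0.71)
wrist tray_corner0 ([np.float64(0.454), np.float64(-0.39), np.float64(0.1897)], 0.75)
scene tray_mid ([np.float64(0.5376), np.float64(-0.298), np.float64(0.1677)], 0.81)
scene tray_corner0 ([np.float64(0.4182), np.float64(-0.2531), np.float64(0.1934)], 0.91) ([np.float64(0.6228), np.float64(-0.2049), np.float64(0.1907)], 0.9) ([np.float64(0.6539), np.float64(-0.3378), np.float64(0.1898)], 0.77) ([np.float64(0.5132), np.float64(0.2677), np.float64(0.13)], 0.25)
top tray_mid ([np.float64(0.538), np.float64(-0.3004), np.float64(0.1689)], 0.69
[... 407 characters left out ...]
360, 1360]
1.0 ('scene', 'top') pos [ 0.5381 -0.296   0.1638] rpy [ 0.12  0.33 13.65] [1.38, 2.08] [1360, 1360]
1.0 ('wrist',) pos [ 0.5351 -0.2973  0.1692] rpy [ 0.03  0.36 13.22] [0.54] [473]
1.0 ('wrist', 'scene') pos [ 0.5357 -0.2968  0.1672] rpy [-3.25 -0.47 13.44] [0.62, 1.59] [477, 1360]
3.5 ('wrist', 'scene', 'top') pos [ 0.5374 -0.2974  0.1649] rpy [-0.35 -0.7  13.32] [0.63, 1.53, 2.22] [482, 1360, 1360]
3.5 ('scene', 'top') pos [ 0.5381 -0.296   0.1638] rpy [ 0.16  0.24 13.56] [1.38, 2.08] [1360, 1360]
3.5 ('wrist',) pos [ 0.5365 -0.2963  0.158 ] rpy [-3.48  1.07 13.04] [0.68] [500]
3.5 ('wrist', 'scene') pos [ 0.5374 -0.2977  0.1655] rpy [ 0.39 -0.6  13.36] [0.61, 1.5] [479, 1360]
```

Emit:
{"fn": "arm_command", "kwargs": {
  "plan": [
    [[0.001, -0.001, 0.005, 0.2, -0.1, 0, 0.004], [0.001, -0.001, 0.005, 0.2, -0.1, -0.1, 0.004], [0, 0, 0.001, 0.1, -0.1, 0, 0.004], [0, 0, 0, 0, 0, 0, 0.004], [0, 0, 0, 0, 0, 0, 0.004], [0, 0, 0, 0, 0, 0, 0.004]]
  ]
}}

```text
t: 22.65
tool_pos: [0.4465, -0.3845, 0.1763]
tool_rot: [1.077, 1.276, -1.002]
contact_force: [-0.9, -0.4, -1.3]
opening: 0.0074
```

```bash
python3 fin.py|grep -v "^6"
```

```text
tray now [ 0.5393 -0.3135  0.1652] [-0.16 -0.14 12.61]
1 rows: [[0.0011,0.0004,-0.0043,-0.18,0.17,-0.15,0.004]]
```

Emit:
{"fn": "arm_command", "kwargs": {
  "plan": [
    [[0.001, 0, -0.003, -0.1, 0.1, 0, 0.004], [0, 0, -0.001, 0, 0, 0, 0.004], [0, 0, 0, 0, 0, 0, 0.004], [0, 0, 0, 0, 0, 0, 0.004], [0, 0, 0, 0, 0, 0, 0.004]]
  ]
}}

```text
t: 23.07
tool_pos: [0.4455, -0.3797, 0.175]
tool_rot: [1.077, 1.279, -0.999]
contact_force: [-0.2, 0.5, -1.7]
opening: 0.0077
```

```bash
python3 fin.py|grep -v "^6"; python3 meas.py 15
python3 - <<'E'
from h import *
for cam in("scene","top"):
    M,_=snap(cam,cam+"16"); marks(cam,M,["packed_rim","stack_rim","block_mid"],3)
E
```

```text
tray now [ 0.5381 -0.3083  0.164 ] [-0.02 -0.14 12.75]
1 rows: [[-0.0002,0.0004,0.0007,-0.05,0.02,-0.14,0.004]]
[ 0.4455 -0.3797  0.175 ] F [-0.2  0.5 -1.7] 0.007666638185039487
wrist tray_mid ([np.float64(0.5379), np.float64(-0.3064), np.float64(0.167)], 0.98)
wrist tray_corner0 ([np.float64(0.4519), np.float64(-0.3964), np.float64(0.1887)], 0.63)
scene tray_mid ([np.float64(0.5408), np.float64(-0.3073), np.float64(0.164)], 0.76)
scene tray_corner0 ([np.float64(0.626), np.float64(-0.212), np.float64(0.1893)], 0.93) ([np.float64(0.4468), np.float64(-0.4005), np.float64(0.1902)], 0.9) ([np.float64(0.6526), np.float64(-0.3496), np.float64(0.1871)], 0.69) ([np.float64(0.4163), np.float64(-0.263), np.float64(0.1902)], 0.6)
top tray_mid ([np.float64(0.5378), np.float64(-0.3125), np.float64(0.1676)], 0.77)
top tray_corner0 ([np.float64(0.6242), np.float64(-0.2177), np.float64(0.1861)], 0.95) ([np.float64(0.4464), np.float64(-0.3985), np.float64(0.1891)], 0.77) ([np.float64(0.5379), np.float64(-0.3114), np.float64(0.1659)], 0.75) ([np.float64(0.4171), np.float64(-0.2669), np.float64(0.1856)
[... 864 characters left out ...]
([np.float64(0.5396), np.float64(-0.3099), np.float64(0.0581)], 0.92)
scene stack_rim ([np.float64(0.6744), np.float64(0.0498), np.float64(0.0051)], 0.7) ([np.float64(0.5132), np.float64(0.2696), np.float64(0.1287)], 0.65)
scene block_mid ([np.float64(0.5829), np.float64(-0.2994), np.float64(0.0342)], 0.82) ([np.float64(0.5293), np.float64(-0.0985), np.float64(0.0197)], 0.39) ([np.float64(0.4195), np.float64(-0.0885), np.float64(0.0222)], 0.36)
top packed_rim
top stack_rim ([np.float64(0.5195), np.float64(0.2695), np.float64(0.1319)], 0.96)
top block_mid ([np.float64(0.3144), np.float64(-0.1374), np.float64(0.0176)], 0.73) ([np.float64(0.5324), np.float64(-0.1008), np.float64(0.0194)], 0.62)
```

Emit:
{"fn": "arm_command", "kwargs": {
  "plan": [
    [[0, 0, 0, 0, 0, 0, 0.004], [0, 0, 0, 0, 0, 0, 0.004]]
  ]
}}

```text
t: 24.08
tool_pos: [0.4455, -0.3798, 0.175]
tool_rot: [1.077, 1.279, -0.999]
contact_force: [0.0, -0.2, -1.1]
opening: 0.0072
```

```bash
python3 -c "
from h import *
import os
W=T()@np.load('rel.npy');print(W[:3,3],R.from_matrix(W[:3,:3]).as_euler('xyz',degrees=True),ctrl.get_obs()['opening'])
print(finish_job())"
```

```text
[ 0.53807977 -0.30851912  0.1640381 ] [-0.01920887 -0.13497179 12.73729558] 0.007214971519692018
the job is handed in; nothing more can be done
None
```

The loose block is packed, and the arm is holding the peeled tray over the packed one. I handed the job in at about 24 s of the 54 s allowed.

**Block:** it sits in the +x pocket. It touched down at the expected floor height, I let go, and a wrist picture taken afterwards showed it seated and square.

**Peel:** I gripped the top tray's rim near corner 3 and turned it up about the opposite floor corner in small steps until three of its four corners had let go. Then I lifted it clear. The rest of the stack still reads within about 4 mm of where it stood, which is the detection error.

**Hold:** the tray sagged a few degrees in the pads, so I tilted the gripper to bring it level.
- **Position:** the last estimate puts its centre at (0.538, −0.3085, 0.164), within 1 mm of the measured centre of the packed tray.
- **Angle:** it is within about 0.2° of level and yawed 12.7°, against 12.8° for the packed tray.
- **Gap:** about 80 mm of clear air, still gripped at 120 N.

**Checks that disagreed:**
- Some of the image fits that used the wrist camera gave a roll of −1.5° to −4°. That camera sees only part of the tray, and the fits without it, as well as the corner detections, say it is level.
- Estimates of the tray's height differed by a few millimetres, up to about 7 mm below and 4 mm above the value I used.
- I had used up the picture views before the peel, so everything after that was checked by numbers only. That includes the stack and the other items on the bench, and I did not check each of those items separately.

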